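Fit the tube-pasta die and its locking ring on the pasta extruder

ROBOT

A 6-joint arm with a two-finger parallel gripper is mounted at the origin on a cart in front of the work surface, level with it; the furniture and walls round the work are solid. World frame = base frame: x ahead of the robot, y to its left, z up, the work surface at z = 0. Lengths are in m, angles in rad, forces in N, time in s.
With the tool pointing down it reaches from about 0.35 to 0.875 m from the base axis. Payload 4.2 kg.
Tool frame: the origin (TCP) lies at the very end of the fingers, on their centre line; the grasp point (between the pads) lies 19 mm behind it (env.pinch_z is the distance from the TCP to the grasp point, in m); z points along the fingers, y is the line along which they close (so a half turn about z gives the same grasp; the last joint's range is limited). The gripper opens to 85 mm and grips with 20 to 120 N. Pads are 22 mm wide; open, the fingers measure 114 mm over their backs; the gripper's body (76 mm by 85 mm) begins 54 mm behind the grasp point. The pads swing forward as they close: fully open they stand 13 mm farther back than shut.
Start: joints at [-0.897, 0.385, 0.008, 0, -1.194, -0.259], TCP at [0.252, -0.572, 0.231] pointing down, gripper open.
Joint ranges: [-3.14, 3.14], [-1.21, 2.06], [-1.07, 1.41], [-3.16, 2.05], [-2.99, -0.16], [-3.1, 3.1]. Speed limits (rad/s): [2.79, 2.79, 3.14, 3.14, 3.14, 3.14].

INTERFACE

Orientations are given as [roll, pitch, yaw] about the fixed x, y, z axes, in that order (R = Rz(yaw) Ry(pitch) Rx(roll)).
In Python, from workcell import env gives the robot as it stands. The module is installed in compiled form; this text tells all that it offers.
- The arm moves only by the tool move_arm, never from a script. Its arguments are lists of equal length, an entry for each row: "travel": the shift along the tool's x, y, z in units of 0.4 m (1.0 is 0.4 m), a list of three; "dr": the turn, a rotation vector about the tool's x, y, z in units of 45 degrees (1.0 is 45 degrees), a list of three; "gripper": the opening, from 0 (shut) to 1 (fully open). A call has 1 to 20 rows; each row is the pose to reach, as a shift and turn from the pose commanded when the call began, along the tool's axes at that moment; what a row does not reach only later rows make up. A row lasts 1/10 s, in which the tool goes at most 50 mm and 8.59 degrees, less where a joint would pass 70% of its speed; a pose out of reach is approached as far as the arm can. A call with a number of a shift or a turn outside -1 to 1 is refused whole. A call with a gripper value outside its range is refused whole. The fingers move at their own pace and stop on an object; "grip_force" is the grip in N (left out, the last holds). Time passes only in rows, so rows that repeat a pose let the fingers close. It gives the time, the measured TCP pose, the force, the opening and the grip force at its end, in the units of the state.
- env.state(): the state, without advancing time (a new reading comes with each control period).
- env.read_camera(name): name is "scene" or "top" or "wrist"; returns a dict with "pixels" (384x512x3 uint8, blue, green, red), "fx", "fy", "cx", "cy" (pixels), "k1" (the pictures are not rectified: a ray, as slopes to the right and down, at radius r is drawn at 1 + k1 r^2 times it, then the intrinsics apply), "R" (3x3) and "t" (3): a world point X has camera coordinates R X + t. Camera axes: x right, y down, z forward; pixel columns grow to the right and rows downward; lengths in m; the calibration is good to about 2 mm. A picture is of the moment at which its call begins. There is no depth.
- env.job_done(): hands the job in; it is judged then, once.
The state is a dict: "t": time; "joint_pos": joint angles; "joint_velocities": joint speeds; "joint_torque": joint torques, N m; "eef_pos": TCP position; "tcp_rot": TCP orientation; "ft_force": force on the tool from outside, world axes, zero at the start; "moment": the same for the moment, N m; "grip_width": finger opening in m; "grasp_force": force on a finger pad.
Only numpy, scipy, OpenCV 4.12 (cv2) and the standard library are available. Lean on these libraries where they do the work, as an engineer would, in place of code of your own. Each camera call takes 0.05 s, during which the arm holds its last target. There are 200 camera calls.

TASK

Get the pasta extruder ready: take the thick die out of its tray by its faces, stand it on the worktop and let go, then take it again by its two flat sides (so that no finger is behind it) and thread it onto the pin in the barrel's mouth until it sits home in its seat. Then push the locking ring over it, right home, and turn the ring clockwise (seen from the front) to its stop, so that it holds the die. Leave the thin die in the tray and the other things as they are.

Things in the scene. Friction and masses are not known exactly. Their poses are not given: they have to be found in the camera images.
- extruder: Pasta extruder, fixed: white motor housing 150 wide, 140 deep, 250 tall, from which a level steel barrel, 51 across, points towards the robot. Origin on the worktop right under the centre of the barrel's mouth; x along the barrel axis into the machine, z up. Housing begins 98 behind the mouth; collar of 35 radius 30 to 42 behind it; base plate 18 high below, from 52 behind it.
- barrel_mouth (a point): Centre of the barrel's mouth (plane of its rim), 120 above the worktop; axes as the extruder's. In the mouth is the die's seat: round, 46 across, 6 deep, with a flat ledge at the bottom, 19 below the axis, that keeps the die upright.
- pin_tip (a point): Tip of the level pin on the barrel axis, 21 in front of the mouth. The pin is 11 thick, rises from the seat's floor and tapers over its last 6 to 5 at the tip.
- flange (a point): On the barrel axis, at the back of the bayonet flange round the barrel: radius 33.5, 3 to 8 behind the mouth, with gaps 48 degrees wide at top and bottom. Once through the gaps, the ring's lugs can turn behind it by about 35 degrees clockwise (seen from the front, i.e. looking along +x: the top goes right) to a stop, hardly the other way. Turning is free, without spring.
- tube_die: Thick brass die with eight round holes: disc 40 across, 24 thick (x), both faces alike; sides flattened to 36 wide (flats at y = +-18, 17 high) and foot flattened, so that it stands steadily, 36.5 tall, axis level. Bore 16. About 150 g. Origin at the foot's centre; x along its axis, z up. It starts in one of the tray's two places, its x along the tray's.
- tube_die_center (a point): Centre of the thick die, 16.5 above its foot, on its bore axis. Seated home it is on the barrel axis (let go, it sinks by up to 3) and 6 in front of the mouth: 18 of its 24 stand out, so hold its side flats far forward, to keep the fingers clear of the barrel's rim.
- sheet_die: Thin brass die with two slits: 12 thick, same outline as the thick one; it stays in the tray. Origin at the foot's centre, x along its axis.
- die_tray: Wooden trough, fixed, 196 long (x), 56 wide, ends open, origin under its centre. Floor 5 thick; side walls 38 high, 42 apart, so dies can only be pinched by their faces. The dies stand on the floor, centres 40 either side of the middle, axes along x, each between ribs 14 to 18 from its centre along x, whose tops are 9 above the worktop. The worktop to its left is clear.
- lock_ring: Steel locking ring standing on a flat, axis level: octagonal skirt 78 across flats, 40 long, open to +x, inside 73 wide; before it (-x) the nose to hold it by, octagonal, 50 across flats, 28 long, side flats 20 high. A small rib marks its top. About 160 g. Origin on the underside, below the shoulder's inner face, which comes to rest on the die; x along its axis, z up.
- ring_grip (a point): Middle of the ring's nose, on its axis: 39 above the underside, 19 to -x of the origin. With the ring home on the seated die it is 37 in front of the mouth, on the barrel axis. Turned about 33 degrees clockwise from how it stands, the ring is locked (22 is enough) and its rib meets a rib on the barrel's collar; not turned, it sags and may fall off.
- ring_lugs (a point): On the ring's axis at the skirt's open end, 54 to +x of ring_grip. Two lugs, 14.5 wide and 6 long along x, stand inward here to 28.3 from the axis, at the top and the bottom as the ring stands: so they fit the gaps in the barrel's flange.
- mug: White mug on the worktop, 87 tall; bystander. Origin under its centre.
- spice_jar: Spice jar, 44 across, 100 tall; bystander. Origin under its centre.
- spread_jar: Spread jar, 77 across, 98 tall; bystander. Origin under its centre.
Mind the look-alikes: they are no part of the job. Leave any red look-alike of the lock_ring alone.

How it is judged:
By the outcome, as a careful person would: the job done as asked, in the order asked, and still so for the second after the job is handed in, with the robot touching nothing.
It also fails if it takes over 66 s, if anything falls off the work surface, if the arm or the gripper's body presses on something with over 40 N, if the wrist force passes 120 N, or if a joint passes its speed limit or range.

## Working session

There is one attempt and no reset: what is moved stays moved. The work goes in short steps, Python scripts to look and compute and a tool call to move; the robot and the scene stay as the last step left them, time stands still between calls to the robot, and variables do not carry over. Pictures are saved under pics/ and viewed, at most 10 in all, crops included, and the job is handed in when it is done.

Besides the shell and the picture viewer there is one more tool, called as name(argument=value, ...) on one line, values as JSON. move_arm: Moves the arm, as the interface text tells. Its arguments: {"type":"object","properties":{"travel":{"type":"array","items":{"type":"array","items":{"type":"number","minimum":-1,"maximum":1}}},"dr":{"type":"array","items":{"type":"array","items":{"type":"number","minimum":-1,"maximum":1}}},"gripper":{"type":"array","items":{"type":"number"}},"grip_force":{"type":"number"}},"required":["travel","dr","gripper"]}

```bash
mkdir -p pics
cat > h.py <<'E'
import numpy as np, cv2
from workcell import env
from scipy.spatial.transform import Rotation as Ro
def cam(n,save=None):
    c=env.read_camera(n)
    if save: cv2.imwrite('pics/'+save+'.png',c['pixels'])
    return c
def ray(c,u,v):
    K=np.array([[c['fx'],0,c['cx']],[0,c['fy'],c['cy']],[0,0,1.]])
    d=np.array([(u-c['cx'])/c['fx'],(v-c['cy'])/c['fy']]); p=d.copy()
    for _ in range(30): p=d/(1+c['k1']*(p@p))
    R=np.array(c['R']);t=np.array(c['t'])
    w=R.T@np.array([p[0],p[1],1]); return -R.T@t, w/np.linalg.norm(w)
def onz(c,u,v,z):
    o,w=ray(c,u,v); return o+w*(z-o[2])/w[2]
def onx(c,u,v,x):
    o,w=ray(c,u,v); return o+w*(x-o[0])/w[0]
def ony(c,u,v,y):
    o,w=ray(c,u,v); return o+w*(y-o[1])/w[1]
def tri(*obs): # (c,u,v)
    A=0;b=0;L=[]
    for c,u,v in obs:
        o,w=ray(c,u,v);P=np.eye(3)-np.outer(w,w);A=A+P;b=b+P@o;L.append((o,P))
    X=np.linalg.solve(A,b); return X,[round(1e3*np.linalg.norm(P@(X-o)),1) for o,P in L]
def proj(c,X):
    p=np.array(c['R'])@X+np.array(c['t']);p=p[:2]/p[2];p=p*(1+c['k1']*(p@p))
    return np.array([p[0]*c['fx']+c['cx'],p[1]*c['fy']+c['cy']])
E
python3 - <<'E'
from h import *
s=env.state(); print({k:np.round(v,3).tolist() for k,v in s.items()}, env.pinch_z)
for n in('scene','top','wrist'):
    c=cam(n,n+'0'); o=-np.array(c['R']).T@c['t']; print(n,o.round(3),c['fx'],c['k1'],np.array(c['R']).round(2).tolist())
a=[cv2.imread(f'pics/{n}0.png') for n in('scene','top')]
E
```

```text
{'t': 0.0, 'joint_pos': [-0.897, 0.386, 0.007, -0.001, -1.194, -0.259], 'joint_velocities': [0.001, -0.0, 0.0, 0.002, 0.001, -0.001], 'joint_torque': [0.0, -39.229, 18.84, 4.186, -0.005, 0.0], 'eef_pos': [0.252, -0.571, 0.23], 'tcp_rot': [3.139, -0.0, -2.727], 'ft_force': [-0.255, -0.412, 0.043], 'moment': [-0.008, 0.011, 0.021], 'grasp_force': 0.0, 'grip_width': 0.085} 0.0187
scene [-0.289 -0.381  1.132] 478.79627177617874 -0.08447881534949042 [[0.49, -0.87, 0.01], [-0.63, -0.36, -0.69], [0.61, 0.33, -0.72]]
top [0.361 0.093 1.546] 447.21792576819024 0.028279504016124713 [[-0.02, -1.0, 0.01], [-0.99, 0.02, -0.17], [0.17, -0.02, -0.99]]
wrist [ 0.189 -0.6    0.374] 266.2848601142819 -0.01125939383305356 [[-0.4, 0.92, 0.0], [0.88, 0.39, 0.27], [0.25, 0.11, -0.96]]
```

View pics/scene0.png

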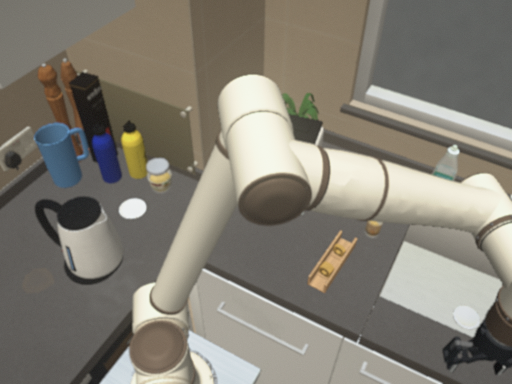

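View pics/top0.png

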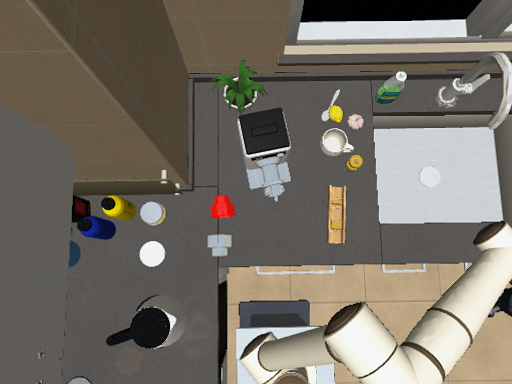

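The scene view shows the tray at about (333,262), with the arm hiding the extruder. The top view shows the extruder at (265,160) with its pin towards (276,198), the grey ring at (219,244), the red look-alike at (222,207) and the tray at (337,215).

Run:
```python
from h import *
a=cv2.imread('pics/top0.png')[90:270,190:390]
cv2.imwrite('pics/topc.png',cv2.resize(a,None,fx=3.3,fy=3.3,interpolation=cv2.INTER_CUBIC))
c=cam('top')
for n,u,v,z in [('ring',219,244,.039),('tray',337,215,.02),('pin',276,198,.12),('ext',269,178,.12),('hous',264,130,.25)]: print(n,onz(c,u,v,z).round(3))
```

```text
ring [0.428 0.211 0.039]
tray [ 0.52  -0.192  0.02 ]
pin [0.568 0.021 0.12 ]
ext [0.634 0.042 0.12 ]
hous [0.756 0.059 0.25 ]
```

View pics/topc.png

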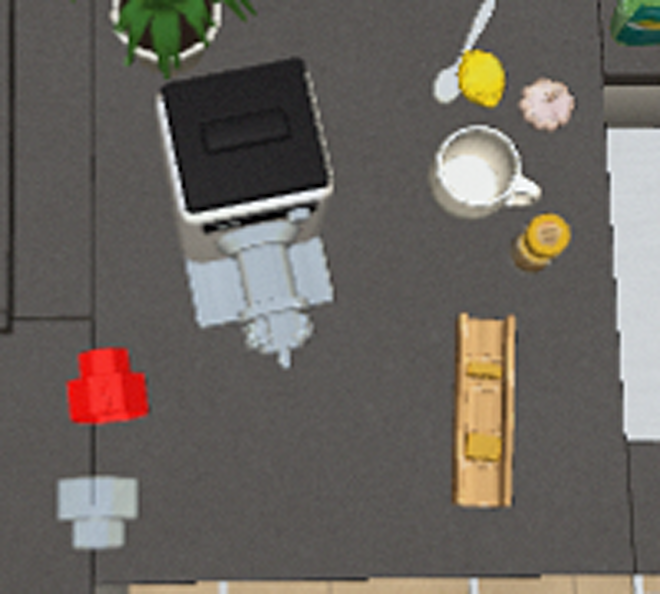

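The close-up shows the thick die in the near place of the tray at crop (483,447), the thin die at (483,371), the pin tip at (286,365), and the ring's nose facing the robot at (97,532). I'll write a move helper and look with the wrist camera.

```bash
cat >> h.py <<'E'
def Rd(yaw,tilt=0): # tool down, yaw deg; tilt about world x-axis-of-yaw frame handled elsewhere
    return Ro.from_euler('xyz',[np.pi,0,np.radians(yaw)])
def go(goals,ref=None):
    """goals: list of (tcp xyz, Rotation); prints travel/dr in tool units from measured pose"""
    s=env.state(); p0=np.array(s['eef_pos']);R0=Ro.from_euler('xyz',s['tcp_rot'])
    for p,R in goals:
        print('travel',(R0.inv().apply(np.array(p)-p0)/.4).round(4).tolist(),'dr',((R0.inv()*R).as_rotvec()/np.radians(45)).round(4).tolist())
E
python3 - <<'E'
from h import *
go([([.42,-.1,.33],Rd(180))])
E
```

```text
travel [-0.86, 0.9101, -0.2473] dr [0.0016, -0.0005, 0.528]
```

move_arm(travel=[[-0.1,0.1,-0.25],[-0.86,0.91,-0.25],[-0.86,0.91,-0.25],[-0.86,0.91,-0.25],[-0.86,0.91,-0.25],[-0.86,0.91,-0.25],[-0.86,0.91,-0.25],[-0.86,0.91,-0.25],[-0.86,0.91,-0.25],[-0.86,0.91,-0.25],[-0.86,0.91,-0.25],[-0.86,0.91,-0.25],[-0.86,0.91,-0.25],[-0.86,0.91,-0.25],[-0.86,0.91,-0.25],[-0.86,0.91,-0.25]], dr=[[0,0,0.528],[0,0,0.528],[0,0,0.528],[0,0,0.528],[0,0,0.528],[0,0,0.528],[0,0,0.528],[0,0,0.528],[0,0,0.528],[0,0,0.528],[0,0,0.528],[0,0,0.528],[0,0,0.528],[0,0,0.528],[0,0,0.528],[0,0,0.528]], gripper=[1,1,1,1,1,1,1,1,1,1,1,1,1,1,1,1])

```text
t: 1.8
eef_pos: [0.4197, -0.1011, 0.3312]
tcp_rot: [-3.142, -0.0, 3.14]
ft_force: [0.3, -0.7, 0.1]
grip_width: 0.0854
grasp_force: 0.0
```

Run:
```python
from h import *
s=env.state(); print(s['t'],np.round(s['joint_pos'],3),np.round(s['eef_pos'],4),np.round(s['tcp_rot'],4))
c=cam('wrist','w1'); c2=cam('scene','s1')
a=cv2.imread('pics/w1.png'); b=cv2.imread('pics/s1.png')
cv2.imwrite('pics/ws1.png',np.vstack([cv2.resize(a[80:],(800,475)),]))
o=-np.array(c['R']).T@c['t']; print(o)
import pickle; pickle.dump(c,open('w1.pkl','wb'))
```

```text
1.8 [ 0.143 -0.017 -0.248  0.    -1.34  -1.715] [ 0.4197 -0.1011  0.3312] [-3.1415e+00 -4.0000e-04  3.1398e+00]
[ 0.35105092 -0.10085302  0.4744612 ]
```

View pics/w1.png

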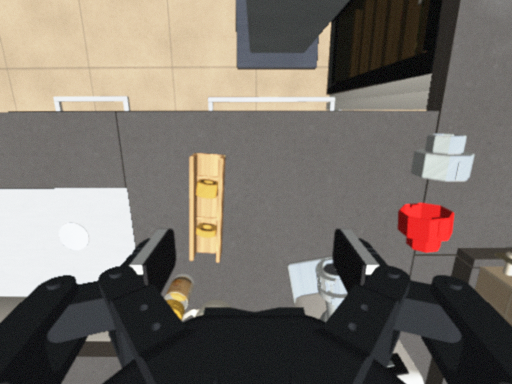

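The wrist view shows the thick die at (207,188), the thin one at (206,228), the pin near (325,265) between the fingers, and the ring at (445,157). Next I measure the dies and move to see the pin from above.

Run:
```python
from h import *
import pickle
c=pickle.load(open('w1.pkl','rb'))
a=c['pixels']; t=cam('top','t1')
def brass(c,box,s=None):
    x0,y0,x1,y1=box; im=c['pixels'][y0:y1,x0:x1]; h=cv2.cvtColor(im,cv2.COLOR_BGR2HSV)
    m=((h[...,0]>=19)&(h[...,0]<=30)&(h[...,1]>130)).astype(np.uint8)
    n,l,st,ce=cv2.connectedComponentsWithStats(m)
    for i in range(1,n):
        if st[i,4]>12: print(st[i]+np.array([x0,y0,0,0,0]),(ce[i]+[x0,y0]).round(1))
h=cv2.cvtColor(a,cv2.COLOR_BGR2HSV); print(h[188,200:216].tolist(), h[170,200:216:4].tolist())
print('w');brass(c,(180,140,240,270)); print('t');brass(t,(320,180,355,250))
def corners(c,box,lo,hi): pass
# tray outline by wood mask
for nm,cc,box in(('w',c,(170,140,240,275)),('t',t,(315,175,360,255))):
    x0,y0,x1,y1=box;h=cv2.cvtColor(cc['pixels'][y0:y1,x0:x1],cv2.COLOR_BGR2HSV)
    m=((h[...,1]>70)&(h[...,0]>8)&(h[...,0]<32)).astype(np.uint8)
    k=max(cv2.findContours(m,0,1)[0],key=cv2.contourArea); r=cv2.minAreaRect(k); print(nm,(cv2.boxPoints(r)+[x0,y0]).round(1).tolist())
    print(cv2.approxPolyDP(k,2,True)[:,0].__add__([x0,y0]).tolist())
go([([.57,.03,.33],Rd(180))])
```

```text
[[23, 145, 236], [23, 143, 237], [23, 143, 238], [23, 144, 236], [23, 145, 235], [23, 139, 238], [23, 144, 238], [23, 142, 239], [23, 141, 239], [23, 140, 240], [23, 141, 238], [23, 145, 237], [23, 143, 239], [23, 140, 240], [23, 143, 240], [23, 148, 240]] [[19, 97, 234], [20, 92, 241], [20, 89, 242], [21, 85, 244]]
w
[196 180  22  18 331] [206.6 189. ]
[196 224  21  13 206] [205.8 230.2]
t
[331 199  11   6  48] [336.4 201.7]
w [[189.0, 153.0], [224.0, 153.0], [224.0, 262.0], [189.0, 262.0]]
[[194, 153], [189, 157], [189, 259], [192, 260], [197, 251], [216, 254], [215, 260], [218, 262], [221, 252], [224, 155]]
t [[327.0, 185.0], [359.0, 185.0], [359.0, 251.0], [327.0, 251.0]]
[[329, 185], [327, 215], [340, 215], [334, 228], [337, 241], [343, 247], [357, 251], [359, 210], [352, 210], [352, 213], [345, 210], [345, 185]]
travel [-0.3751, 0.3272, 0.0031] dr [-0.0, -0.0002, -0.0013]
```

move_arm(travel=[[-0.1,0.1,0],[-0.375,0.327,0],[-0.375,0.327,0],[-0.375,0.327,0],[-0.375,0.327,0],[-0.375,0.327,0],[-0.375,0.327,0]], dr=[[0,0,0],[0,0,0],[0,0,0],[0,0,0],[0,0,0],[0,0,0],[0,0,0]], gripper=[1,1,1,1,1,1,1])

```text
t: 2.65
eef_pos: [0.5696, 0.03, 0.3314]
tcp_rot: [-3.141, -0.0, 3.141]
ft_force: [0.1, 0.1, 0.2]
grip_width: 0.0852
grasp_force: 0.0
```

Run:
```python
from h import *
import pickle
s=env.state(); print(s['t'],np.round(s['eef_pos'],4),np.round(s['tcp_rot'],4))
c=cam('wrist','w2'); pickle.dump(c,open('w2.pkl','wb'))
a=c['pixels'][60:320,130:400]; cv2.imwrite('pics/w2c.png',cv2.resize(a,(594,572),interpolation=cv2.INTER_CUBIC))
```

```text
2.65 [0.5696 0.03   0.3314] [-3.1413e+00 -2.0000e-04  3.1412e+00]
```

View pics/w2c.png

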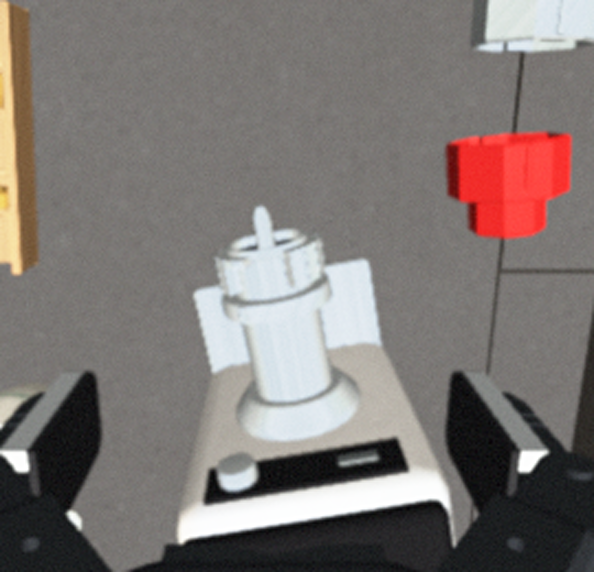

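The wrist close-up shows the pin tip at crop (262,207), the mouth rim around (268,245), the base plate's front edge from (193,293) to (370,260), and the housing behind. Now I enlarge the three views of the pin in one picture for pixel readings.

Run:
```python
from h import *
import pickle
w1=pickle.load(open('w1.pkl','rb'))['pixels'];w2=pickle.load(open('w2.pkl','rb'))['pixels'];t=cv2.imread('pics/t1.png')
f=lambda im,x,y:cv2.resize(im[y:y+56,x:x+50],(400,448),interpolation=cv2.INTER_CUBIC)
T=cv2.resize(t[160:210,245:295],(400,400),interpolation=cv2.INTER_CUBIC)
A=cv2.resize(w2[145:220,222:322],(400,300),interpolation=cv2.INTER_CUBIC)
cv2.imwrite('pics/pins.png',np.hstack([np.vstack([cv2.resize(w1[245:295,300:350],(400,400),interpolation=cv2.INTER_CUBIC)]),T]))
# red: w1 offset(300,245)x8; top offset (245,160)x8
```

```text
(no output)
```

View pics/pins.png

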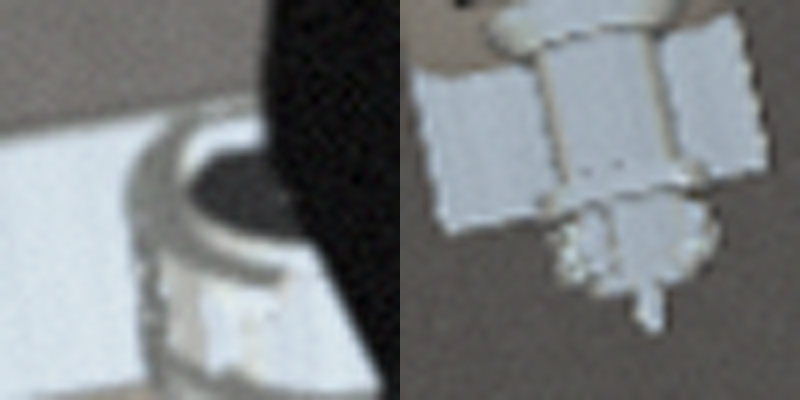

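In the enlargement a finger hides the pin in w1 (left). The top view (right) shows the pin tip at (655,325), which is top pixel (276.9,200.6). I take one more, lower wrist view.

move_arm(travel=[[0.1,0,0.1],[0.175,-0.025,0.275],[0.175,-0.025,0.275],[0.175,-0.025,0.275],[0.175,-0.025,0.275],[0.175,-0.025,0.275]], dr=[[0,0,0],[0,0,0],[0,0,0],[0,0,0],[0,0,0],[0,0,0]], gripper=[1,1,1,1,1,1])

```text
t: 3.3
eef_pos: [0.5021, 0.0208, 0.224]
tcp_rot: [3.141, 0.006, -3.141]
ft_force: [-0.4, -0.2, 0.0]
grip_width: 0.0857
grasp_force: 0.0
```

Run:
```python
from h import *
import pickle
c=cam('wrist','w3'); pickle.dump(c,open('w3.pkl','wb'))
w2=pickle.load(open('w2.pkl','rb'))['pixels'];w3=c['pixels']
A=cv2.resize(w2[150:200,222:284],(496,400),interpolation=cv2.INTER_CUBIC)  #x8
B=cv2.resize(w3[190:310,190:340],(750,600),interpolation=cv2.INTER_CUBIC) #x5
cv2.imwrite('pics/w3c.png',B); cv2.imwrite('pics/w2p.png',A)
```

```text
(no output)
```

View pics/w3c.png

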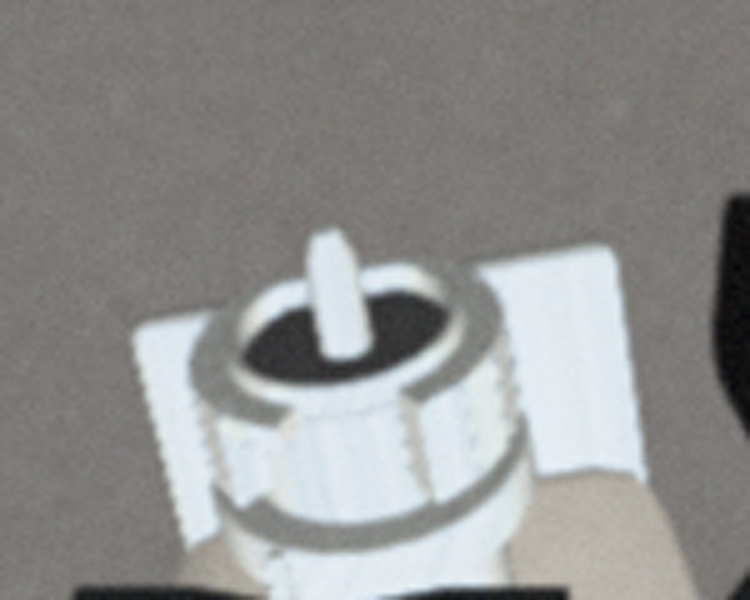

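The low view shows the pin tip at crop (328,236), the pin's foot at (345,348), the seat's rim from (232,350) to (465,318), and the plate's front corners at (135,328) and (610,246).

Run:
```python
from h import *
import pickle
w1,w2,w3=[pickle.load(open(f'w{i}.pkl','rb')) for i in(1,2,3)]
t=cam('top'); t['pixels']=cv2.imread('pics/t1.png')
f=lambda x,y,s,ox,oy:((x+.5)/s-.5+ox,(y+.5)/s-.5+oy)
P3=f(328,237,5,190,190);P2=f(262,210,2.2,130,60);Pt=f(255,325,8,245,160)
for l in([(w2,*P2),(w3,*P3)],[(w2,*P2),(w3,*P3),(t,*Pt)],[(w3,*P3),(t,*Pt)]):
    X,r=tri(*l);print('tip',X.round(4),r)
def yaw(a,b): d=b-a; return np.degrees(np.arctan2(-d[0],d[1]))
a,b=[onz(w3,*f(*q,5,190,190),.018) for q in((137,328),(605,246))]; print('plate w3',a.round(4),b.round(4),yaw(a,b), ((a+b)/2).round(4))
a,b=[onz(w2,*f(*q,2.2,130,60),.018) for q in((194,293),(371,260))]; print('plate w2',a.round(4),b.round(4),yaw(a,b),((a+b)/2).round(4))
# housing top in top view
im=t['pixels'];m=(cv2.cvtColor(im,cv2.COLOR_BGR2GRAY)<45).astype(np.uint8);m2=np.zeros_like(m);m2[105:158,230:292]=m[105:158,230:292]
k=max(cv2.findContours(cv2.morphologyEx(m2,3,np.ones((9,9))),0,1)[0],key=cv2.contourArea);bp=cv2.boxPoints(cv2.minAreaRect(k));W=[onz(t,*p,.25) for p in bp]
print('house',[w[:2].round(3).tolist() for w in W],[round(np.degrees(np.arctan2(*(W[i]-W[i-1])[[1,0]])),1) for i in range(4)])
# pin foot/tip: axis height known from tip -> 
X,_=tri((w2,*P2),(w3,*P3),(t,*Pt))
q=[onz(w3,*f(*p,5,190,190),X[2]+dz) for p,dz in(((328,237),0),((345,360),-.0055))]
q=[onz(w3,*f(*p,5,190,190),X[2]) for p in((328,237),(344.5,345))]; d=q[1]-q[0];print('pin',d, np.degrees(np.arctan2(d[1],d[0])))
# dies: brass in w1,w2,w3
for n,c,box in(('w1',w1,(180,140,240,270)),('w2',w2,(60,40,180,200)),('w3',w3,(0,0,200,300)),('t',t,(320,180,355,250))):
    x0,y0,x1,y1=box;h=cv2.cvtColor(c['pixels'][y0:y1,x0:x1],cv2.COLOR_BGR2HSV)
    m=((h[...,0]>=20)&(h[...,0]<=30)&(h[...,1]>(120 if n=='t' else 130))).astype(np.uint8)
    N,l,st,ce=cv2.connectedComponentsWithStats(m)
    for i in range(1,N):
        if st[i,4]>25: print(n,st[i]+np.array([x0,y0,0,0,0]),(ce[i]+[x0,y0]).round(1))
# grey ring boxes
```

```text
tip [0.5592 0.0229 0.1194] [np.float64(0.5), np.float64(0.5)]
tip [0.56   0.0219 0.1183] [np.float64(1.6), np.float64(0.6), np.float64(2.2)]
tip [0.5609 0.0211 0.1167] [np.float64(1.4), np.float64(1.4)]
plate w3 [ 0.6407 -0.0333  0.018 ] [0.6141 0.1034 0.018 ] 11.014872755401768 [0.6274 0.0351 0.018 ]
plate w2 [ 0.644  -0.0345  0.018 ] [0.6163 0.1088 0.018 ] 10.916034552525696 [0.6301 0.0372 0.018 ]
house [[0.805, 0.135], [0.831, 0.007], [0.686, -0.019], [0.661, 0.108]] [np.float64(10.8), np.float64(-78.4), np.float64(-170.1), np.float64(101.2)]
pin [0.02521155 0.00351185 0.        ] 7.929994744963898
w1 [196 180  22  18 290] [206.5 189.5]
w1 [196 224  20  13 143] [205.5 231.3]
w2 [109  90  22  19 339] [119.3  98.9]
w2 [112 144  22  11 182] [122.8 149.2]
w3 [ 78 139  29  23 561] [ 92.2 150.7]
w3 [ 98 200  11   6  49] [103.  202.9]
w3 [ 85 205  26  12 221] [ 97.2 211.1]
t [332 200  10   5  41] [336.6 201.8]
```

Run:
```python
from h import *
import pickle
w1,w2,w3=[pickle.load(open(f'w{i}.pkl','rb')) for i in(1,2,3)]
t=cam('top')
def blob(c,seed,lo,hi,box):
    x0,y0,x1,y1=box;h=cv2.cvtColor(c['pixels'],cv2.COLOR_BGR2HSV);m=np.zeros(h.shape[:2],np.uint8)
    m[y0:y1,x0:x1]=cv2.inRange(h[y0:y1,x0:x1],lo,hi); return m
for n,c,box in(('w1',w1,(190,175,225,205)),('w2',w2,(105,80,140,115)),('w3',w3,(70,130,115,170)),('t',t,(328,218,346,234))):
    m=blob(c,0,(20,110 if n=='t' else 130,60),(31,255,255),box);k=max(cv2.findContours(m,0,1)[0],key=cv2.contourArea)[:,0]
    W=np.array([onz(c,*p,.0415) for p in k]); print(n,len(k),'x',W[:,0].min().round(4),W[:,0].max().round(4),'y',W[:,1].min().round(4),W[:,1].max().round(4))
# tri from rear edge midpoints and left/right
X,r=tri((w1,206.5,189.5),(w2,119.3,98.9),(w3,92.2,150.7));print('tri',X,r)
# tray
for n,c,box in(('w1',w1,(175,140,240,275)),('w2',w2,(75,40,160,210)),('w3',w3,(30,80,140,300))):
    m=blob(c,0,(6,60,60),(31,255,255),box);k=max(cv2.findContours(m,0,1)[0],key=cv2.contourArea)
    W=np.array([onz(c,*p,.038)[:2] for p in k[:,0]],np.float32);r=cv2.minAreaRect(W);print(n,np.round(r[0],4),np.round(r[1],4),round(r[2],2), np.round(cv2.boxPoints(r),3).tolist())
cv2.imwrite('pics/x.png',0*m)
# ring masks: light grey-blue low sat bright
for n,c,box in(('w1',w1,(405,120,490,190)),('w2',w2,(330,20,512,90)),('w3',w3,(380,60,512,200)),('t',t,(200,228,238,260))):
    x0,y0,x1,y1=box;g=np.zeros(c['pixels'].shape[:2],np.uint8);g[y0:y1,x0:x1]=cv2.inRange(cv2.cvtColor(c['pixels'],cv2.COLOR_BGR2GRAY)[y0:y1,x0:x1],125,255)
    k=max(cv2.findContours(g,0,1)[0],key=cv2.contourArea);print(n,cv2.boundingRect(k),cv2.approxPolyDP(k,2,True)[:,0].tolist())
```

```text
w1 69 x 0.4638 0.4938 y -0.1993 -0.1632
w2 70 x 0.4704 0.4972 y -0.1962 -0.1611
w3 97 x 0.4678 0.4949 y -0.1966 -0.1605
t 29 x 0.4701 0.4975 y -0.2 -0.1656
tri [ 0.48325607 -0.18310172  0.03241677] [np.float64(0.1), np.float64(0.1), np.float64(0.2)]
w1 [ 0.52   -0.1847] [0.0599 0.2039] 86.02 [[0.41600000858306885, -0.20800000429153442], [0.6200000047683716, -0.22200000286102295], [0.6240000128746033, -0.16200000047683716], [0.41999998688697815, -0.14800000190734863]]
w2 [ 0.5229 -0.1797] [0.0713 0.196 ] 85.94 [[0.4230000078678131, -0.20800000429153442], [0.6179999709129333, -0.22200000286102295], [0.6230000257492065, -0.1509999930858612], [0.42800000309944153, -0.13699999451637268]]
w3 [ 0.523  -0.1784] [0.0738 0.1977] 85.95 [[0.421999990940094, -0.20800000429153442], [0.6190000176429749, -0.22200000286102295], [0.6240000128746033, -0.14900000393390656], [0.4269999861717224, -0.13500000536441803]]
w1 (422, 133, 54, 50) [[433, 133], [433, 152], [425, 154], [422, 177], [439, 181], [466, 181], [470, 176], [475, 155], [462, 154], [466, 135]]
w2 (345, 25, 63, 60) [[394, 26], [377, 25], [362, 30], [361, 47], [352, 50], [350, 79], [345, 82], [372, 84], [390, 82], [392, 78], [404, 78], [407, 50], [396, 44], [398, 30]]
w3 (385, 64, 76, 70) [[446, 67], [429, 64], [402, 69], [399, 93], [389, 94], [386, 131], [446, 133], [453, 129], [460, 94], [444, 91], [448, 72]]
t (200, 228, 38, 32) [[200, 228], [200, 245], [205, 252], [210, 250], [215, 259], [237, 259], [237, 228]]
```

Run:
```python
from h import *
s=env.state(); print(s['eef_pos'],s['tcp_rot'])
go([([.4828,-.1805,.12],Rd(-94)),([.4828,-.1805,.015],Rd(-94))])
```

```text
[0.50141734 0.02093521 0.22281228] [ 3.14063193  0.00319501 -3.14156365]
travel [0.0474, -0.5038, 0.2564] dr [-0.0021, 0.0042, -1.9111]
travel [0.0482, -0.5041, 0.5189] dr [-0.0021, 0.0042, -1.9111]
```

move_arm(travel=[[0.01,-0.1,0],[0.03,-0.3,0.1],[0.047,-0.504,0.256],[0.047,-0.504,0.256],[0.047,-0.504,0.256],[0.047,-0.504,0.256],[0.047,-0.504,0.256]], dr=[[0,0,-1],[0,0,-1],[0,0,-1],[0,0,-1],[0,0,-1],[0,0,-1],[0,0,-1]], gripper=[1,1,1,1,1,1,1])

```text
t: 4.15
eef_pos: [0.4811, -0.1824, 0.1181]
tcp_rot: [3.14, -0.001, -2.359]
ft_force: [0.5, 0.6, 1.0]
grip_width: 0.0854
grasp_force: 0.0
```

Run:
```python
from h import *
s=env.state(); print(s['t'],s['eef_pos'],s['tcp_rot'])
go([([.4828,-.1805,.12],Rd(-94)),([.4828,-.1805,.015],Rd(-94))])
```

```text
4.15 [ 0.48108021 -0.18240491  0.11805562] [ 3.14038003e+00 -1.31185843e-03 -2.35899621e+00]
travel [-0.0064, 0.0004, -0.0049] dr [0.0021, -0.001, -0.9147]
travel [-0.0067, 0.0, 0.2576] dr [0.0021, -0.001, -0.9147]
```

move_arm(travel=[[-0.006,0,0],[-0.006,0,0],[-0.006,0,0],[-0.006,0,0],[-0.006,0,0],[-0.006,0,0],[-0.006,0,0.1],[-0.006,0,0.2],[-0.006,0,0.258],[-0.006,0,0.258],[-0.006,0,0.258]], dr=[[0,0,-0.915],[0,0,-0.915],[0,0,-0.915],[0,0,-0.915],[0,0,-0.915],[0,0,-0.915],[0,0,-0.915],[0,0,-0.915],[0,0,-0.915],[0,0,-0.915],[0,0,-0.915]], gripper=[1,1,1,1,1,1,1,1,1,1,1], grip_force=40)

```text
t: 5.25
eef_pos: [0.4841, -0.1791, 0.0165]
tcp_rot: [-3.14, -0.0, -1.638]
ft_force: [0.4, 0.7, 0.9]
grip_width: 0.0853
grasp_force: 0.0
```

Run:
```python
from h import *
c=cam('wrist','w4');s=env.state(); print(s['t'],s['eef_pos'],s['tcp_rot'],s['ft_force'])
h=cv2.cvtColor(c['pixels'],cv2.COLOR_BGR2HSV);m=cv2.inRange(h,(20,130,60),(31,255,255))
N,l,st,ce=cv2.connectedComponentsWithStats(m)
for i in range(1,N):
    if st[i,4]>60: print(st[i],[onz(c,u,v,.0415).round(4).tolist() for u,v in((st[i,0],st[i,1]),(st[i,0]+st[i,2],st[i,1]+st[i,3]))])
```

```text
5.3 [ 0.48461694 -0.17916505  0.01720847] [-3.13853568e+00 -3.10168316e-04 -1.63790405e+00] [ 0.22328586 -0.15670014 -0.41604433]
[  83  204   33   63 1434] [[0.5639, -0.2112, 0.0415], [0.5554, -0.1766, 0.0415]]
[ 232  204   51   64 2837] [[0.4934, -0.2065, 0.0415], [0.4707, -0.1705, 0.0415]]
[116 216  18  25 271] [[0.5495, -0.2042, 0.0415], [0.5434, -0.1905, 0.0415]]
```

View pics/w4.png

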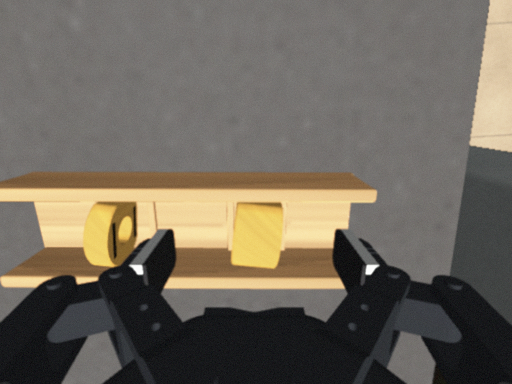

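The view shows the thick die (232–283, 204–268) centred between the open fingers, with the thin die untouched at the left. I close on it and lift.

move_arm(travel=[[0,0.005,0],[0,0.005,0],[0,0.005,0],[0,0.005,0],[0,0.005,0],[0,0.005,0],[0,0.005,0],[0,0.005,0],[0,0.005,-0.1],[0,0.005,-0.2],[0,0.005,-0.2]], dr=[[0,0,0],[0,0,0],[0,0,0],[0,0,0],[0,0,0],[0,0,0],[0,0,0],[0,0,0],[0,0,0],[0,0,0],[0,0,0]], gripper=[0.3,0,0,0,0,0,0,0,0,0,0], grip_force=40)

```text
t: 6.4
eef_pos: [0.4845, -0.1797, 0.1004]
tcp_rot: [-3.131, -0.001, -1.636]
ft_force: [1.0, 0.1, -0.7]
grip_width: 0.0234
grasp_force: 42.1
```

Run:
```python
from h import *
s=env.state(); print(s['t'],s['eef_pos'],s['tcp_rot'],s['ft_force'],s['grip_width'],s['grasp_force'],s['joint_pos'])
go([([.47,-.06,.11],Rd(-79)),([.47,-.06,.025],Rd(-79)),([.47,-.06,.011],Rd(-79))])
```

```text
6.4 [ 0.48449382 -0.17966757  0.1003957 ] [-3.13095468e+00 -8.70371614e-04 -1.63639686e+00] [ 0.98547758  0.10033608 -0.74805486] 0.023428527267598462 42.06919823773205 [-0.04001926  0.33769766 -0.43916203  0.00161858 -0.78332505 -0.02671747]
travel [-0.2961, 0.0555, -0.0249] dr [-0.0133, -0.0028, -0.328]
travel [-0.2963, 0.0578, 0.1876] dr [-0.0133, -0.0028, -0.328]
travel [-0.2963, 0.0581, 0.2226] dr [-0.0133, -0.0028, -0.328]
```

move_arm(travel=[[-0.1,0.02,-0.03],[-0.2,0.04,-0.03],[-0.296,0.057,-0.02],[-0.296,0.057,0.08],[-0.296,0.057,0.16],[-0.296,0.057,0.2],[-0.296,0.057,0.213],[-0.296,0.057,0.215],[-0.296,0.057,0.215]], dr=[[-0.013,-0.003,-0.328],[-0.013,-0.003,-0.328],[-0.013,-0.003,-0.328],[-0.013,-0.003,-0.328],[-0.013,-0.003,-0.328],[-0.013,-0.003,-0.328],[-0.013,-0.003,-0.328],[-0.013,-0.003,-0.328],[-0.013,-0.003,-0.328]], gripper=[0,0,0,0,0,0,0,0,0])

```text
t: 7.3
eef_pos: [0.4636, -0.0595, 0.0109]
tcp_rot: [3.127, 0.004, -1.38]
ft_force: [-9.5, 4.6, 21.7]
grip_width: 0.0231
grasp_force: 45.9
```

Run:
```python
from h import *
s=env.state(); print(s['t'],s['eef_pos'],s['tcp_rot'],s['ft_force'],s['grip_width'])
```

```text
7.3 [ 0.4636117  -0.05954217  0.01089472] [ 3.1267158   0.00392091 -1.37962936] [-9.47554813  4.64046311 21.67870783] 0.023096756240960352
```

move_arm(travel=[[0,0,-0.003],[0,0,-0.003],[0,0,-0.003]], dr=[[0,0,0],[0,0,0],[0,0,0]], gripper=[0,0,0], grip_force=20)

```text
t: 7.6
eef_pos: [0.4654, -0.0595, 0.0109]
tcp_rot: [3.13, 0.004, -1.38]
ft_force: [-2.9, 2.2, 7.6]
grip_width: 0.0231
grasp_force: 44.1
```

move_arm(travel=[[0,0,0],[0,0,0],[0,0,0],[0,0,0],[0,0,-0.05],[0,0,-0.15],[0,0,-0.25],[0,0,-0.35],[0,0,-0.4],[0,0,-0.4],[0,0,-0.4]], dr=[[0,0,0],[0,0,0],[0,0,0],[0,0,0],[0,0,0],[0,0,1],[0,0,1],[0,0,1],[0,0,1],[0,0,1],[0,0,1]], gripper=[1,1,1,1,1,1,1,1,1,1,1])

```text
t: 8.7
eef_pos: [0.468, -0.0597, 0.1718]
tcp_rot: [3.134, -0.002, -2.169]
ft_force: [-0.1, 0.4, -0.9]
grip_width: 0.0854
grasp_force: 0.0
```

Run:
```python
from h import *
s=env.state(); print(s['t'],s['eef_pos'],s['tcp_rot'],s['joint_pos'])
go([([.467,-.06,.17],Rd(-169))])
```

```text
8.7 [ 0.46802276 -0.05968339  0.17184833] [ 3.13361326e+00 -2.46237883e-03 -2.16879331e+00] [ 0.21593078  0.18534021 -0.43627248 -0.00502984 -0.95645876 -0.81102335]
travel [0.0021, 0.0016, 0.0046] dr [0.0084, -0.0069, 0.9941]
```

move_arm(travel=[[0.002,0.002,0.005],[0.002,0.002,0.005],[0.002,0.002,0.005],[0.002,0.002,0.005],[0.002,0.002,0.005],[0.002,0.002,0.005],[0.002,0.002,0.005]], dr=[[0.008,-0.007,0.994],[0.008,-0.007,0.994],[0.008,-0.007,0.994],[0.008,-0.007,0.994],[0.008,-0.007,0.994],[0.008,-0.007,0.994],[0.008,-0.007,0.994]], gripper=[1,1,1,1,1,1,1])

```text
t: 9.4
eef_pos: [0.4664, -0.06, 0.1687]
tcp_rot: [3.141, -0.003, -2.946]
ft_force: [0.0, -0.4, -0.2]
grip_width: 0.0854
grasp_force: 0.0
```

Run:
```python
from h import *
import pickle
c=cam('wrist','w5');pickle.dump(c,open('w5.pkl','wb'));t=cam('top');s=env.state(); print(s['t'],s['eef_pos'],s['tcp_rot'],s['joint_pos'])
h=cv2.cvtColor(c['pixels'],cv2.COLOR_BGR2HSV);m=cv2.inRange(h,(20,120,50),(31,255,255));m[:,:130]=0
k=max(cv2.findContours(m,0,1)[0],key=cv2.contourArea);print(cv2.boundingRect(k),cv2.approxPolyDP(k,2,True)[:,0].tolist())
W=np.array([onz(c,*p,.0365) for p in k[:,0]]);print(W.min(0),W.max(0));
a=c['pixels'];x,y,w,hh=cv2.boundingRect(k);y0=max(0,y-15);x0=x-20
print(x0,y0);cv2.imwrite('pics/w5c.png',cv2.resize(a[y0:y0+100,x0:x0+120],(720,600),interpolation=cv2.INTER_CUBIC))
```

```text
9.5 [ 0.466524   -0.06000416  0.16879575] [ 3.14143312e+00 -2.65821838e-03 -2.94520581e+00] [ 2.18570422e-01  1.83572003e-01 -4.49299670e-01 -2.70400418e-04
 -9.40578696e-01 -1.59282047e+00]
(235, 161, 32, 28) [[265, 165], [251, 166], [257, 164], [251, 161], [245, 162], [248, 166], [235, 166], [236, 185], [248, 188], [264, 186]]
[ 0.44906106 -0.08189656  0.0365    ] [ 0.47978942 -0.04662993  0.0365    ]
215 146
```

View pics/w5c.png

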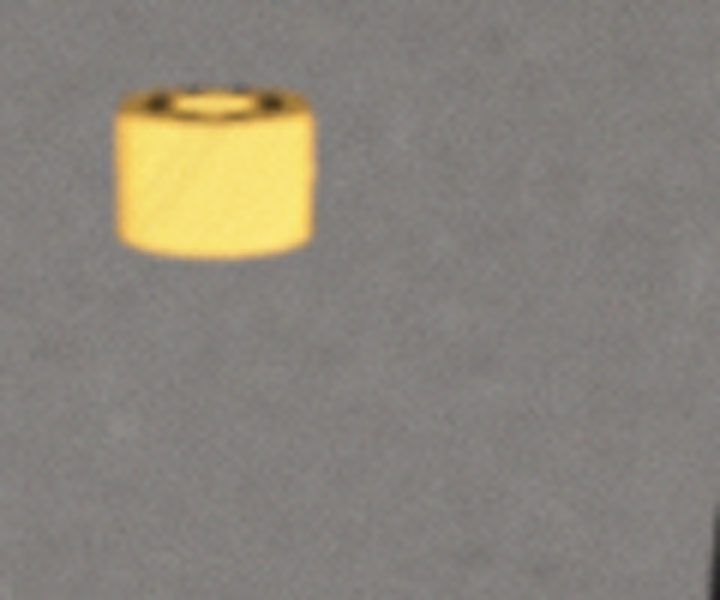

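The die stands upright and aligned with the tool: side flats at crop x 117 and 315, and the top from y 120 (front) to 257 (rear).

Run:
```python
from h import *
import pickle
c=pickle.load(open('w5.pkl','rb'))
f=lambda x,y,s,ox,oy:((x+.5)/s-.5+ox,(y+.5)/s-.5+oy)
F,Re=[onz(c,*f(*p,6,215,146),.0365) for p in((216,120),(217.5,257))]
# side edges: widest, at z ~.0165-.025
l,r=[onz(c,*f(*p,6,215,146),z) for p,z in(((117,110),.025),((315,110),.025))]
l2,r2=[onz(c,*f(*p,6,215,146),.025) for p in((121,240),(313,240))]
print('front',F,'rear',Re,np.linalg.norm(Re-F),'mid',(F+Re)/2)
print('sides',l,r,np.linalg.norm(l-r),np.degrees(np.arctan2(*(l-r)[[0,1]])), l2,r2,(l+r)/2,(l2+r2)/2)
```

```text
front [ 0.45455211 -0.0658755   0.0365    ] rear [ 0.47908885 -0.06083522  0.0365    ] 0.02504907584425298 mid [ 0.46682048 -0.06335536  0.0365    ]
sides [ 0.45852824 -0.0836425   0.025     ] [ 0.45152453 -0.04818847  0.025     ] 0.036139175047016546 168.82548146372122 [ 0.48265589 -0.07861626  0.025     ] [ 0.47571    -0.04345063  0.025     ] [ 0.45502639 -0.06591548  0.025     ] [ 0.47918294 -0.06103345  0.025     ]
```

Run:
```python
from h import *
go([([.459,-.0649,.05],Rd(-168.9)),([.459,-.0649,.003],Rd(-168.9))])
```

```text
travel [0.02, -0.0084, 0.297] dr [0.0002, -0.0034, 0.0034]
travel [0.0197, -0.0084, 0.4145] dr [0.0002, -0.0034, 0.0034]
```

move_arm(travel=[[0.02,-0.008,0.1],[0.02,-0.008,0.2],[0.02,-0.008,0.3],[0.02,-0.008,0.36],[0.02,-0.008,0.4],[0.02,-0.008,0.412],[0.02,-0.008,0.412]], dr=[[0,-0.003,0],[0,-0.003,0],[0,-0.003,0],[0,-0.003,0],[0,-0.003,0],[0,-0.003,0],[0,-0.003,0]], gripper=[1,1,1,1,1,1,1])

```text
t: 10.2
eef_pos: [0.4589, -0.0648, 0.0037]
tcp_rot: [-3.142, -0.001, -2.945]
ft_force: [-0.3, 0.1, -0.4]
grip_width: 0.0854
grasp_force: 0.0
```

move_arm(travel=[[0,0,0],[0,0,0],[0,0,0],[0,0,0],[0,0,0],[0,0,0],[0,0,-0.01],[0,0,-0.1],[0,0,-0.2],[0,0,-0.3],[0,0,-0.3],[0,0,-0.3]], dr=[[0,0,0],[0,0,0],[0,0,0],[0,0,0],[0,0,0],[0,0,0],[0,0,0],[0,0,0],[0,0,0],[0,0,0],[0,0,0],[0,0,0]], gripper=[0.5,0.3,0,0,0,0,0,0,0,0,0,0], grip_force=60)

```text
t: 11.4
eef_pos: [0.4589, -0.0646, 0.1249]
tcp_rot: [3.141, 0.002, -2.947]
ft_force: [0.7, -0.5, -2.4]
grip_width: 0.0346
grasp_force: 60.5
```

Run:
```python
from h import *
import pickle
c=cam('wrist','w6');pickle.dump(c,open('w6.pkl','wb'));s=env.state(); print(s['t'],s['eef_pos'],s['tcp_rot'],s['grip_width'])
h=cv2.cvtColor(c['pixels'],cv2.COLOR_BGR2HSV);m=cv2.inRange(h,(17,100,40),(32,255,255));m[:,:130]=0
k=max(cv2.findContours(m,0,1)[0],key=cv2.contourArea);x,y,w,hh=cv2.boundingRect(k);print(x,y,w,hh)
x0=max(x-12,0);y0=max(y-12,0);print(x0,y0)
cv2.imwrite('pics/w6c.png',cv2.resize(c['pixels'][y0:y0+100,x0:x0+120],(720,600),interpolation=cv2.INTER_CUBIC))
```

```text
11.45 [ 0.45794691 -0.06479637  0.12366886] [ 3.14084265e+00 -1.21486402e-03 -2.94660424e+00] 0.03454527771882546
219 223 71 73
207 211
```

View pics/w6c.png

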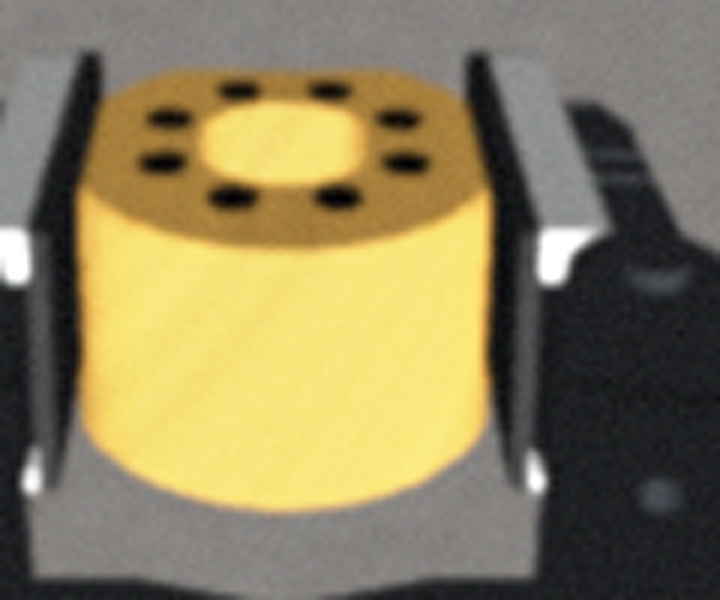

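The die is level between the pads, with its face square to the camera and the bore rim centred at crop (283,142). Now I compute the approach to the pin from this.

```bash
cat >> h.py <<'E'
Y=np.radians(11.0);AX=np.array([np.cos(Y),np.sin(Y),0]);NY=np.array([-np.sin(Y),np.cos(Y),0])
TIP=np.array([.5592,.0229,.1196])
E
python3 - <<'E'
from h import *
import pickle
c=pickle.load(open('w6.pkl','rb'));s=env.state();p=np.array(s['eef_pos'])
f=lambda x,y,s,ox,oy:((x+.5)/s-.5+ox,(y+.5)/s-.5+oy)
def on(u,v,X0,n):
    o,w=ray(c,u,v);return o+w*((X0-o)@n)/(w@n)
X0=p-.004*AX
B=on(*f(283,142,6,207,211),X0,AX);print('bore rel tcp: ax,lat,z',(B-p)@AX,(B-p)@NY,(B-p)[2])
for q in((200,142),(365,142),(283,98),(283,187),(80,190),(492,185)):
    b=on(*f(*q,6,207,211),X0,AX)-p;print(q,(b@NY).round(4),b[2].round(4))
off=8e-3*AX+np.array([0,0,.0128])  # tcp->die centre
R=Rd(-169)
go([(TIP-.05*AX-off+[0,0,0],R),(TIP-.018*AX-off,R)]); print(s['tcp_rot'],p)
E
```

```text
bore rel tcp: ax,lat,z -0.003999999999999998 -0.00012952852705455463 0.014799404615592829
(200, 142) -0.0075 0.0148
(365, 142) 0.0072 0.0148
(283, 98) -0.0001 0.0056
(283, 187) -0.0001 0.0232
(80, 190) -0.0171 0.0238
(492, 185) 0.0175 0.0228
travel [-0.1459, 0.1664, 0.0421] dr [0.001, -0.0015, 0.0038]
travel [-0.2259, 0.1662, 0.042] dr [0.001, -0.0015, 0.0038]
[ 3.14084265e+00 -1.21486402e-03 -2.94660424e+00] [ 0.45794691 -0.06479637  0.12366886]
```

move_arm(travel=[[-0.05,0.08,0.042],[-0.1,0.166,0.042],[-0.146,0.166,0.042],[-0.146,0.166,0.042],[-0.18,0.166,0.042],[-0.2,0.166,0.042],[-0.22,0.166,0.042],[-0.226,0.166,0.042],[-0.226,0.166,0.042],[-0.226,0.166,0.042]], dr=[[0,0,0.004],[0,0,0.004],[0,0,0.004],[0,0,0.004],[0,0,0.004],[0,0,0.004],[0,0,0.004],[0,0,0.004],[0,0,0.004],[0,0,0.004]], gripper=[0,0,0,0,0,0,0,0,0,0])

```text
t: 12.45
eef_pos: [0.5342, 0.0177, 0.1072]
tcp_rot: [3.141, -0.001, -2.949]
ft_force: [0.9, -0.5, -0.7]
grip_width: 0.0346
grasp_force: 60.5
```

Run:
```python
from h import *
import pickle
c=cam('wrist','w7');pickle.dump(c,open('w7.pkl','wb'));s=env.state();p=np.array(s['eef_pos']);print(s['t'],p,s['tcp_rot'],s['ft_force'])
d=p+8e-3*AX+[0,0,.0128]-TIP;print('die rel tip ax,lat,z',d@AX,d@NY,d[2])
# white pin/seat region just beyond the die: what lies between fingers
im=cv2.cvtColor(c['pixels'],cv2.COLOR_BGR2HSV)
for v in range(280,306,3): print(v,''.join('B' if (17<=a[0]<=32 and a[1]>100) else 'W' if (a[2]>190 and a[1]<60) else '#' if a[2]<60 else '.' for a in im[v,205:305]))
for nm,X in(('tip',TIP),('rimL',TIP+.021*AX+.0255*NY),('rimTop',TIP+.021*AX+[0,0,.0255]),('tip top',TIP+.006*AX+[0,0,.0055])): print(nm,proj(c,X).round(1))
```

```text
12.5 [0.53422481 0.01771818 0.10728451] [ 3.14145342e+00 -6.36882226e-04 -2.94936387e+00] [ 0.92547498 -0.17567335 -1.06614247]
die rel tip ax,lat,z -0.017505062392057225 -0.000321124604016282 0.0004845096220603001
280 ########...##.WWBBBBBBBBBBBBBBBBBBBBBBBBBBBBBBBBBBBBBBBBBBBBBBBBBBBBBBBBBBBBBBBBBB.W..##...#########
283 ########...#..WWW.BBBBBBBBBBBBBBBBBBBBBBBBBBBBBBBBBBBBBBBBBBBBBBBBBBBBBBBBBBBBBBBWWWW......#########
286 ######.......WWWWWW.BBBBBBBBBBBBBBBBBBBBBBBBBBBBBBBBBBBBBBBBBBBBBBBBBBBBBBBBBB.WWWWWWW......########
289 #####..WW...............BBBBBBBBBBBBBBBBBBBBBBBBBBBBBBBBBBBBBBBBBBBBBBBBBBB........WWW....WW..######
292 #####.WWW.............WWWWWWWWWW..BBBBBBBBBBBBBBBBBBBBBBBBBBBBBBBB.WWWWWWW................WWW.######
295 ######............WWWWWWWWWWWWWWWWWWWWWWWWWWW........W.WWWWWWWWWWWWWWWWWWWWWWW...............#######
298 ######.........WWWWWWWWWWWW.............WWWWWWWWWWWWWWWWW.............WWWWWWWWWW............########
301 #######......WWWWWWWW.....#.#...........WWWWWWWWWWWWWWWWW......#...........WWWWWW...........########
304 #######.....WWWWW.....#......#..........WWWWWWWWWWWWWWWWW....#..................W...........########
tip [254.6 281.9]
rimL [297.6 312.3]
rimTop [254.7 349.4]
tip top [254.6 297.3]
```

move_arm(travel=[[0,-0.002,0.001],[-0.01,-0.002,0.001],[-0.02,-0.002,0.001],[-0.03,-0.002,0.001],[-0.035,-0.002,0.001],[-0.04,-0.002,0.001],[-0.04,-0.002,0.001]], dr=[[0,0,0.002],[0,0,0.002],[0,0,0.002],[0,0,0.002],[0,0,0.002],[0,0,0.002],[0,0,0.002]], gripper=[0,0,0,0,0,0,0])

```text
t: 13.2
eef_pos: [0.5509, 0.0203, 0.1068]
tcp_rot: [3.142, -0.0, -2.951]
ft_force: [-0.4, 0.0, -1.5]
grip_width: 0.0348
grasp_force: 60.5
```

move_arm(travel=[[-0.01,0,0],[-0.018,0,0],[-0.024,0,0],[-0.03,0,0],[-0.034,0,0],[-0.034,0,0]], dr=[[0,0,0],[0,0,0],[0,0,0],[0,0,0],[0,0,0],[0,0,0]], gripper=[0,0,0,0,0,0])

```text
t: 13.8
eef_pos: [0.5637, 0.0227, 0.1067]
tcp_rot: [3.142, -0.001, -2.951]
ft_force: [-0.9, -0.4, -0.3]
grip_width: 0.0347
grasp_force: 60.6
```

Run:
```python
from h import *
s=env.state();p=np.array(s['eef_pos']);print(s['t'],p,s['tcp_rot'],s['ft_force'])
d=p+8e-3*AX+[0,0,.0128]-TIP;print('die rel tip ax,lat,z',d@AX,d@NY,d[2])
```

```text
13.8 [0.56374137 0.02272511 0.10672962] [ 3.14153891e+00 -1.02521569e-03 -2.95074054e+00] [-0.91596527 -0.39059907 -0.33552213]
die rel tip ax,lat,z 0.012424560370445547 -0.0010382120177986319 -7.037555743555357e-05
```

move_arm(travel=[[-0.003,0,0],[-0.006,0,0],[-0.008,0,0],[-0.008,0,0]], dr=[[0,0,0],[0,0,0],[0,0,0],[0,0,0]], gripper=[0,0,0,0])

```text
t: 14.2
eef_pos: [0.5638, 0.0226, 0.1063]
tcp_rot: [-3.142, -0.008, -2.951]
ft_force: [-7.5, -0.1, 2.9]
grip_width: 0.0347
grasp_force: 61.0
```

Run:
```python
from h import *
import pickle
s=env.state();p=np.array(s['eef_pos']);print(p,s['ft_force'],s['moment'])
zt=p[2]+.0128+.020
for c in(pickle.load(open('w7.pkl','rb')),cam('wrist','w8')):
    im=cv2.cvtColor(c['pixels'],cv2.COLOR_BGR2HSV);m=np.median(im[:,249:259],axis=1).astype(int)
    print([(v,*m[v]) for v in range(226,306,2)])
    for v in range(244,305,4):
        print(v,((onz(c,254,v,zt)-p)@AX).round(4),end='; ')
    print()
```

```text
[0.563772   0.02259835 0.10625782] [-7.51871919 -0.11085767  2.87832576] [-0.07091445  1.98777437  0.07293302]
[(226, np.int64(19), np.int64(165), np.int64(161)), (228, np.int64(22), np.int64(147), np.int64(235)), (230, np.int64(25), np.int64(130), np.int64(248)), (232, np.int64(25), np.int64(129), np.int64(248)), (234, np.int64(25), np.int64(130), np.int64(248)), (236, np.int64(25), np.int64(129), np.int64(248)), (238, np.int64(25), np.int64(125), np.int64(250)), (240, np.int64(25), np.int64(131), np.int64(249)), (242, np.int64(19), np.int64(161), np.int64(187)), (244, np.int64(19), np.int64(162), np.int64(165)), (246, np.int64(19), np.int64(161), np.int64(168)), (248, np.int64(18), np.int64(164), np.int64(168)), (250, np.int64(19), np.int64(162), np.int64(167)), (252, np.int64(20), np.int64(155), np.int64(219)), (254, np.int64(25), np.int64(129), np.int64(249)), (256, np.int64(25), np.int64(129), np.int64(249)), (258, np.int64(25), np.int64(128), np.int64(249)), (260, np.int64(25), np.int64(129), np.int64(249)), (262, np.int64(25), np.int64(130), np.int64(249)), (264, np.int64(25),
[... 2788 characters left out ...]
286, np.int64(26), np.int64(125), np.int64(250)), (288, np.int64(26), np.int64(126), np.int64(250)), (290, np.int64(25), np.int64(125), np.int64(250)), (292, np.int64(25), np.int64(126), np.int64(250)), (294, np.int64(21), np.int64(31), np.int64(167)), (296, np.int64(102), np.int64(16), np.int64(239)), (298, np.int64(103), np.int64(13), np.int64(244)), (300, np.int64(104), np.int64(14), np.int64(244)), (302, np.int64(102), np.int64(13), np.int64(244)), (304, np.int64(103), np.int64(13), np.int64(244))]
244 -0.0091; 248 -0.0071; 252 -0.005; 256 -0.0029; 260 -0.0008; 264 0.0013; 268 0.0035; 272 0.0056; 276 0.0078; 280 0.01; 284 0.0122; 288 0.0145; 292 0.0168; 296 0.019; 300 0.0214; 304 0.0237;
```

move_arm(travel=[[0.004,0,0],[0.004,0,-0.004],[-0.002,0,-0.004],[-0.006,0,-0.004],[-0.008,0,-0.004],[-0.008,0,-0.004]], dr=[[0,0.01,0],[0,0.01,0],[0,0.01,0],[0,0.01,0],[0,0.01,0],[0,0.01,0]], gripper=[0,0,0,0,0,0])

```text
t: 14.85
eef_pos: [0.5636, 0.0226, 0.1075]
tcp_rot: [3.141, -0.023, -2.952]
ft_force: [-17.8, 0.3, 6.7]
grip_width: 0.0346
grasp_force: 61.7
```

Run:
```python
from h import *
s=env.state();p=np.array(s['eef_pos']);print(s['t'],p,s['tcp_rot'],s['ft_force'],s['moment'])
d=p+8e-3*AX+[0,0,.0128]-TIP;print('die rel tip ax,lat,z',d@AX,d@NY,d[2])
```

```text
14.85 [0.56359667 0.022564   0.10747584] [ 3.14149467 -0.02343578 -2.95184775] [-17.81517621   0.28843494   6.72515635] [0.05358888 4.27493534 0.09597   ]
die rel tip ax,lat,z 0.012251779867713433 -0.00116874813464284 0.000675844423262642
```

Run:
```python
from h import *
import pickle
w3=pickle.load(open('w3.pkl','rb'))
f=lambda x,y,s,ox,oy:((x+.5)/s-.5+ox,(y+.5)/s-.5+oy)
def ax(c,u,v,z): d=onz(c,u,v,z)-TIP; return [(d@AX*1e3).round(1),(d@NY*1e3).round(1)]
print('rim25 centre',ax(w3,*f(348.5,334,5,190,190),TIP[2]),'flange', ax(w3,*f(346.5,342,5,190,190),TIP[2]))
print('rim bottom-top edge', ax(w3,*f(350,408,5,190,190),TIP[2]+.0255), 'tip',ax(w3,*f(328,237,5,190,190),TIP[2]))
for a,z,l in((21,0,.0255),(21,0,-.0255),(21,.0255,0),(21,.023,0),(0,0,0),(15,0,0),(26.9,0,0)):
    q=proj(w3,TIP+a*1e-3*AX+l*NY+[0,0,z]);print(a,z,l,((q-190+.5)*5-.5).round(0))
s=env.state();p=np.array(s['eef_pos']);c=cam('wrist','w9');pickle.dump(c,open('w9.pkl','wb'))
im=cv2.cvtColor(c['pixels'],cv2.COLOR_BGR2HSV);m=np.median(im[:,250:258],axis=1).astype(int);print([(v,*m[v].tolist()) for v in list(range(224,256,1))+list(range(286,310))])
D=p+8e-3*AX+[0,0,.0128]
g=lambda a,z:proj(c,D+a*1e-3*AX+[0,0,z*1e-3])[1].round(1)
print('bore bot/top face',g(-12,-8),g(-12,8),'die top front',g(-12,20),'rear',g(12,20))
for d in(0,1,2,3,-1): print('tip protr',d,[g(-12-d,z-2.5) for z in(-2,0,2)])
for mth in(6,7,8,9): print('mouth at',mth,'inner top edge',g(mth,23),g(mth,25))
```

```text
rim25 centre [np.float64(22.7), np.float64(-0.5)] flange [np.float64(24.5), np.float64(-1.3)]
rim bottom-top edge [np.float64(23.3), np.float64(-0.9)] tip [np.float64(-0.2), np.float64(-0.5)]
21 0 0.0255 [470. 306.]
21 0 -0.0255 [230. 347.]
21 0.0255 0 [352. 397.]
21 0.023 0 [352. 389.]
0 0 0 [330. 237.]
15 0 0 [344. 301.]
26.9 0 0 [355. 351.]
[(224, 18, 160, 164), (225, 19, 165, 161), (226, 19, 166, 163), (227, 19, 143, 163), (228, 19, 90, 166), (229, 21, 33, 150), (230, 39, 8, 148), (231, 100, 16, 185), (232, 99, 17, 231), (233, 101, 12, 243), (234, 101, 13, 244), (235, 101, 12, 244), (236, 102, 13, 243), (237, 102, 13, 244), (238, 103, 13, 245), (239, 103, 14, 243), (240, 99, 6, 224), (241, 17, 59, 191), (242, 19, 141, 168), (243, 19, 165, 164), (244, 19, 163, 166), (245, 19, 164, 167), (246, 19, 165, 165), (247, 19, 164, 167), (248, 19, 162, 168), (249, 19, 163, 166), (250, 19, 161, 176), (251, 20, 155, 217), (252, 23, 141, 243), (253, 25, 129, 248), (254, 25, 130, 249), (255, 25, 130, 248), (286, 26, 124, 250), (287, 25, 126, 250), (288, 25, 128, 250), (289, 26, 129, 251), (290,
[... 277 characters left out ...]
 13, 244), (304, 104, 14, 240), (305, 102, 19, 224), (306, 104, 14, 238), (307, 103, 14, 244), (308, 104, 13, 245), (309, 103, 12, 246)]
bore bot/top face 228.4 241.2 die top front 252.9 rear 297.2
tip protr 0 [np.float64(231.0), np.float64(232.5), np.float64(234.1)]
tip protr 1 [np.float64(229.3), np.float64(230.8), np.float64(232.4)]
tip protr 2 [np.float64(227.7), np.float64(229.1), np.float64(230.7)]
tip protr 3 [np.float64(226.0), np.float64(227.4), np.float64(228.9)]
tip protr -1 [np.float64(232.7), np.float64(234.2), np.float64(235.8)]
mouth at 6 inner top edge 290.4 293.1
mouth at 7 inner top edge 292.3 295.0
mouth at 8 inner top edge 294.1 296.8
mouth at 9 inner top edge 295.9 298.7
```

The pin's tip face now shows 3 mm out of the bore, and the rim edge falls where the text puts it, so the die is home. I relax the push, release, and back away.

move_arm(travel=[[0.006,0,0],[0.007,0,0],[0.007,0,0]], dr=[[0,-0.01,0],[0,-0.01,0],[0,-0.01,0]], gripper=[0,0,0], grip_force=20)

```text
t: 15.2
eef_pos: [0.5637, 0.0226, 0.1074]
tcp_rot: [3.141, -0.009, -2.951]
ft_force: [-9.7, -1.0, -0.9]
grip_width: 0.0345
grasp_force: 60.8
```

move_arm(travel=[[0.004,0,0],[0.004,0,0],[0.004,0,0],[0.006,0,0],[0.006,0,0],[0.02,0,0],[0.1,0,0],[0.2,0,0],[0.3,0,-0.1],[0.3,0,-0.2],[0.3,0,-0.2]], dr=[[0,-0.01,0],[0,-0.01,0],[0,-0.01,0],[0,-0.01,0],[0,-0.01,0],[0,-0.01,0],[0,-0.01,0],[0,-0.01,0],[0,-0.01,0],[0,-0.01,0],[0,-0.01,0]], gripper=[0,0,1,1,1,1,1,1,1,1,1])

```text
t: 16.3
eef_pos: [0.4529, 0.0013, 0.1951]
tcp_rot: [3.141, 0.023, -2.949]
ft_force: [1.4, 0.2, -0.0]
grip_width: 0.0857
grasp_force: 0.0
```

Run:
```python
from h import *
import pickle
s=env.state();p=np.array(s['eef_pos']);c=cam('wrist','w10');pickle.dump(c,open('w10.pkl','wb'));print(s['t'],p,s['tcp_rot'],s['ft_force'])
im=cv2.cvtColor(c['pixels'],cv2.COLOR_BGR2HSV);m=cv2.inRange(im,(15,100,40),(32,255,255));m[:,:150]=0
k=max(cv2.findContours(m,0,1)[0],key=cv2.contourArea);x,y,w,h=cv2.boundingRect(k);print(x,y,w,h)
for v in range(y-3,y+h+6,2): print(v,''.join('B' if (22<a[0]<=32 and a[1]>100) else 'b' if (15<=a[0]<=22 and a[1]>100) else 'W' if (a[2]>190 and a[1]<60) else '#' if a[2]<60 else '.' for a in im[v,x-12:x+w+12]))
M=np.array([.5769,.0252,.1205]);g=lambda a,l,z:proj(c,M+a*1e-3*AX+l*1e-3*NY+[0,0,z*1e-3]).round(1)-[x-12,0]
print('pred: front top',g(-18,0,17.5),'rim inner top',g(0,0,23),'flat L,R',g(-18,-18,-2),g(-18,18,-2),'tip',g(-21,0,0))
go([(p*[1,1,0]+[0,0,.28],Rd(180)),([.41,.15,.25],Rd(180))])
```

```text
16.3 [0.45289787 0.00130346 0.19510165] [ 3.14134105  0.02316324 -2.94871647] [ 1.36152687e+00  2.18205845e-01 -1.46347503e-04]
347 0 53 71
-3 #####################.....###################################################
-1 ####################.....#.##################################################
1 WWWWWW..########b####bB##bb##b#bbbbbbbbbbbbbbb#bb#bbbbbbbbb#bbbbb#bbbbbbbbbbb
3 WWWW...########B##B##Bb####bbb#bbbbbb#b#bb#bbbbbb#b#bbbbbbbbbbbbbbbb#bbbbb##b
5 WWW..###################B#b#b#bbbbb#b#b#bbbbbbbbbb#bbbbbbbb###bbbb#bbbbbbb#bb
7 WWW..##############B#######bbbb.bbb##bbbb#bb###b##bbbb##bbbbbbbbbbbb#bbbbbbbb
9 WW..#############B##B#######bbbb#bbbbbbbbbbbbbbbbbbbbb#bbb#bbbbb#bbbbbbbbbbb.
11 WW..###############b######Bb#bbbbbbb#bbbbbbbbbbbbbbbbbbbbbbbbb#bbbbbbbbbbb#bb
13 W..#########################b.bbbbbbbbbbbbbbb#bbbbbbbbbbbbb#bbb#bbbbbbbbbbbbb
15 W..##########b###########bbbb#bbbb##bbbbbb#bbbB#bbbbbbbbbb###bbbbbbbbbbbbbbbb
17 ..############b#########b#b#bbbbbb###bbbbbbb#bbbbbbb##bbb#bbBBbbbb.bbbbbbbbbb
19 ..############b########bbbbbbbbbb##bbbbbbbbbbbb#bbbbbbbbbbbbbbb.#bbbbbb
[... 1809 characters left out ...]
#bbbbbbbbb#b################################################
67 #B########Bb#bbbbbbb#b################b######################################
69 #############b##b############################################################
71 ########b####B###############################################################
73 ##bB#######################################################################..
75 #################################################################............
pred: front top [-81.4 309.6] rim inner top [-81.4 330. ] flat L,R [-99.7 295. ] [-63.1 295. ] tip [-81.4 293.9]
travel [-0.0068, -0.0003, -0.2189] dr [0.0036, 0.0231, 0.2441]
travel [0.029, 0.385, -0.1441] dr [0.0036, 0.0231, 0.2441]
```

Run:
```python
from h import *
go([([.5,.06,.3],Rd(180)),([.43,.2,.25],Rd(180))])
```

```text
travel [-0.1513, 0.1214, -0.2661] dr [0.0036, 0.0231, 0.2441]
travel [-0.0439, 0.4981, -0.1426] dr [0.0036, 0.0231, 0.2441]
```

move_arm(travel=[[-0.02,0.02,-0.12],[-0.151,0.121,-0.266],[-0.151,0.121,-0.266],[-0.151,0.121,-0.266],[-0.151,0.121,-0.266],[-0.151,0.121,-0.266]], dr=[[0.004,0.015,0.244],[0.004,0.015,0.244],[0.004,0.015,0.244],[0.004,0.015,0.244],[0.004,0.015,0.244],[0.004,0.015,0.244]], gripper=[1,1,1,1,1,1])

```text
t: 16.95
eef_pos: [0.4979, 0.059, 0.2936]
tcp_rot: [-3.138, -0.007, 3.14]
ft_force: [0.4, 0.1, 0.1]
grip_width: 0.0852
grasp_force: 0.0
```

Run:
```python
from h import *
import pickle
s=env.state();p=np.array(s['eef_pos']);c=cam('wrist','wA');pickle.dump(c,open('wA.pkl','wb'));print(s['t'],p,s['tcp_rot'])
M=np.array([.5769,.0252,.1205]);g=lambda a,l,z:proj(c,M+a*1e-3*AX+l*1e-3*NY+[0,0,z*1e-3]).round(1)
im=cv2.cvtColor(c['pixels'],cv2.COLOR_BGR2HSV)
q=g(-10,0,10).astype(int);x0=q[0]-32;y0=q[1]-28
for v in range(y0,y0+58,1): print(v,''.join('B' if (21<a[0]<=32 and a[1]>100) else 'b' if (15<=a[0]<=21 and a[1]>100) else 'W' if (a[2]>190 and a[1]<60) else '#' if a[2]<60 else '.' for a in im[v,x0:x0+64]))
print('x0',x0,'front top',g(-18,0,17.5),'rim inner top',g(0,0,23),'flat R,L',g(-18,-18,-2),g(-18,18,-2),'tip',g(-21,0,0),'rim L R',g(0,25.5,0),g(0,-25.5,0))
G=cv2.cvtColor(c['pixels'],cv2.COLOR_BGR2GRAY);R0=proj(c,np.array([.428,.211,.04])).astype(int);print(R0)
b=np.zeros_like(G);y1,x1=max(R0[1]-60,0),R0[0]-60;b[y1:R0[1]+60,x1:R0[0]+60]=cv2.inRange(G,135,255)[y1:R0[1]+60,x1:R0[0]+60]
k=max(cv2.findContours(b,0,1)[0],key=cv2.contourArea);print(cv2.boundingRect(k),cv2.approxPolyDP(k,1.6,True)[:,0].tolist())
go([([.43,.2,.25],Rd(180))])
```

```text
16.95 [0.49794485 0.05898538 0.29363643] [-3.13796287 -0.00715237  3.14038999]
197 ................................................................
198 ................................................................
199 ................................................................
200 ................................................................
201 ................................................................
202 ................................................................
203 ................................................................
204 ................................................................
205 ................................................................
206 ................................................................
207 ................................................................
208 ................................................................
209 ................................................................
210 ................................................................
211 .........................................bbb.......
[... 2651 characters left out ...]
WWWWWWWWWWWWWWWWWWWWWWWWWWWWWWWWWWWWWWWWWWWWWWWWWW...
251 ...........WWWWWWWWWWWWWWWWWWWWWWWWWWWWWWWWWWWWWWWWWWWWWWWWW....
252 ...........WWWWWWWWWWWWWWWWWWWWWWWWWWWWWWWWWWWWWWWWWWWWWWW......
253 ...........WWWWWWWWWWWWWWWWWWWWWWWWWWWWWWWWWWWWWWWWWWWWWW......W
254 ............WWWWWWWWWWWWWWWWWWWWWWWWWWWWWWWWWWWWWWWWWWWW......WW
x0 193 front top [223.6 222.4] rim inner top [226.4 237.7] flat R,L [211.7 218.8] [239.  213.8] tip [224.6 214.8] rim L R [247.5 226.2] [209.1 233.1]
[359 110]
(334, 79, 61, 55) [[348, 80], [346, 101], [337, 102], [335, 131], [350, 133], [388, 132], [391, 129], [394, 102], [382, 100], [384, 82], [378, 79]]
travel [0.1695, 0.3531, 0.1094] dr [-0.0048, -0.0088, -0.0016]
```

The text rendering confirms the die stays seated where predicted. Now the ring.

move_arm(travel=[[0.06,0.1,0],[0.17,0.353,0.11],[0.17,0.353,0.11],[0.17,0.353,0.11],[0.17,0.353,0.11],[0.17,0.353,0.11]], dr=[[0,-0.009,0],[0,-0.009,0],[0,-0.009,0],[0,-0.009,0],[0,-0.009,0],[0,-0.009,0]], gripper=[1,1,1,1,1,1])

```text
t: 17.6
eef_pos: [0.4306, 0.2001, 0.2509]
tcp_rot: [-3.138, 0.002, 3.141]
ft_force: [-0.4, -0.4, 0.5]
grip_width: 0.0853
grasp_force: 0.0
```

```bash
cat > ring.py <<'E'
from h import *
import pickle
s=env.state();p=np.array(s['eef_pos']);c=cam('wrist','wB');pickle.dump(c,open('wB.pkl','wb'));print(s['t'],p,s['tcp_rot'])
G=cv2.cvtColor(c['pixels'],cv2.COLOR_BGR2GRAY);S=cv2.cvtColor(c['pixels'],cv2.COLOR_BGR2HSV)[...,1]
R0=proj(c,np.array([.428,.211,.04])).astype(int);print(R0)
b=np.zeros_like(G);y1,x1=max(R0[1]-75,0),R0[0]-75;sl=np.s_[y1:R0[1]+75,x1:R0[0]+75];b[sl]=((G[sl]>135)&(S[sl]<80))*255
k=max(cv2.findContours(b,0,1)[0],key=cv2.contourArea);x,y,w,h=cv2.boundingRect(k);print(x,y,w,h,cv2.approxPolyDP(k,1.6,True)[:,0].tolist())
for v in range(y-2,y+h+3,2): print(v,''.join('r' if S[v,u]>150 else ' .:-=+*#%@'[min(9,int(G[v,u])//26)] for u in range(x-4,x+w+4)))
E
python3 ring.py
```

```text
17.6 [0.43058129 0.20009181 0.25085503] [-3.13776344e+00  2.43730271e-03  3.14139415e+00]
[262 160]
232 105 62 108 [[267, 105], [267, 128], [265, 130], [243, 132], [243, 153], [251, 155], [249, 157], [232, 155], [232, 182], [235, 185], [249, 189], [264, 189], [266, 191], [266, 212], [266, 191], [292, 184], [293, 155], [272, 156], [282, 153], [283, 136], [280, 131], [268, 129]]
103 ++=+==++=++++=====++=+===+==============::-===========================
105 =======================================+=:-===========================
107 ======================================*@#--===========================
109 ======================================*@#=-===========================
111 ======================================*@#=-===========================
113 ======================================*@#=-===========================
115 ======================================*@#=-===========================
117 ======================================+#*--===========================
119 ======================================+*+--===========================
121 =======================================*+
[... 2854 characters left out ...]
=========================
199 =====================================+*+-=============================
201 =====================================+*+==============================
203 =====================================+*+==============================
205 =====================================+*+==============================
207 =====================================+*+==============================
209 =====================================+*+==============================
211 =====================================+*+==============================
213 ===========================---=rrrrrr=*+==============================
215 ===============rrrrrrrrrrrrrrrrrrrrrrrrrrrrr==========================
```

Run:
```python
from h import *
import pickle
c=pickle.load(open('wB.pkl','rb'));A=pickle.load(open('wA.pkl','rb'))
def pr(n,c,u,v,z): X=onz(c,u,v,z);print(n,X.round(4));return X
a=pr('nose R/L front',c,242.3,136,.049);b=pr('',c,284.8,136,.049);a2=pr('nose rear',c,243.2,150,.049);b2=pr('',c,283.6,150,.049)
print('mid',((a+b)/2).round(4),((a2+b2)/2).round(4),'w',b[1]-a[1],b2[1]-a2[1])
a=pr('skirt f',c,231.6,160,.055);b=pr('',c,294,160,.055);a2=pr('skirt r',c,232.2,181,.055);b2=pr('',c,293,181,.055)
print('mid',((a+b)/2).round(4),((a2+b2)/2).round(4),'w',b[1]-a[1],b2[1]-a2[1])
N=pr('nose front top',c,263.5,130.5,.064);K=pr('skirt front top',c,263,156,.078);E=pr('skirt rear top',c,263,189.3,.078);print(K[0]-N[0],E[0]-K[0])
# edge directions: skirt front edge & rear
l=pr('skirt front top edge L/R',c,240,156.5,.078)
# two-view check: skirt rear corners  wA (388,132),(350,133); wB (264..,189)
print(tri((A,369,133),(c,263,189.3)), tri((A,365,80),(c,263.5,130.5)))
```

```text
nose R/L front [0.3943 0.1847 0.049 ]
 [0.3943 0.2391 0.049 ]
nose rear [0.4123 0.1857 0.049 ]
 [0.4123 0.2381 0.049 ]
mid [0.3943 0.2119 0.049 ] [0.4123 0.2119 0.049 ] w 0.05437204967901185 0.052428178992748764
skirt f [0.4243 0.1708 0.055 ]
 [0.4243 0.2512 0.055 ]
skirt r [0.4523 0.1709 0.055 ]
 [0.4523 0.251  0.055 ]
mid [0.4243 0.211  0.055 ] [0.4523 0.211  0.055 ] w 0.08040603105039043 0.08010368599951956
nose front top [0.3863 0.2113 0.064 ]
skirt front top [0.4152 0.2105 0.078 ]
skirt rear top [0.4568 0.2109 0.078 ]
0.028915778266196956 0.04159541752501722
skirt front top edge L/R [0.4158 0.183  0.078 ]
(array([0.45681643, 0.21099847, 0.07879908]), [np.float64(0.3), np.float64(0.3)]) (array([0.38762631, 0.21186077, 0.04522638]), [np.float64(0.1), np.float64(0.1)])
```

Run:
```python
from h import *
go([([.4005,.2115,.1],Rd(180)),([.4005,.2115,.0175],Rd(180))])
```

```text
travel [0.0775, 0.0302, 0.3779] dr [-0.004, 0.004, -0.0015]
travel [0.0781, 0.0309, 0.5841] dr [-0.004, 0.004, -0.0015]
```

move_arm(travel=[[0.078,0.03,0.1],[0.078,0.03,0.2],[0.078,0.03,0.3],[0.078,0.03,0.4],[0.078,0.03,0.5],[0.078,0.03,0.56],[0.078,0.031,0.584],[0.078,0.031,0.584],[0.078,0.031,0.584]], dr=[[-0.004,0.004,0],[-0.004,0.004,0],[-0.004,0.004,0],[-0.004,0.004,0],[-0.004,0.004,0],[-0.004,0.004,0],[-0.004,0.004,0],[-0.004,0.004,0],[-0.004,0.004,0]], gripper=[1,1,1,1,1,1,1,1,1])

```text
t: 18.55
eef_pos: [0.4016, 0.2128, 0.0186]
tcp_rot: [3.14, 0.002, 3.14]
ft_force: [0.7, 0.6, 0.3]
grip_width: 0.0854
grasp_force: 0.0
```

move_arm(travel=[[0.002,0,0],[0.002,0,0],[0.002,0,0],[0.002,0,0],[0.002,0,0],[0.002,0,0]], dr=[[0,0,0],[0,0,0],[0,0,0],[0,0,0],[0,0,0],[0,0,0]], gripper=[0.7,0.5,0,0,0,0], grip_force=80)

```text
t: 19.15
eef_pos: [0.3999, 0.2126, 0.019]
tcp_rot: [3.14, 0.001, 3.141]
ft_force: [-2.2, -2.2, 7.8]
grip_width: 0.0494
grasp_force: 81.1
```

Run:
```python
from h import *
import pickle
s=env.state();p=np.array(s['eef_pos']);print(s['t'],p,s['tcp_rot'],s['ft_force'],s['grip_width'],s['grasp_force'])
c=cam('wrist','wC');pickle.dump(c,open('wC.pkl','wb'))
G=cv2.cvtColor(c['pixels'],cv2.COLOR_BGR2GRAY);S=cv2.cvtColor(c['pixels'],cv2.COLOR_BGR2HSV)[...,1]
for v in range(215,320,3): print(v,''.join('r' if S[v,u]>150 else ' .:-=+*#%@'[min(9,int(G[v,u])//26)] for u in range(195,325,1)))
g=lambda a,l,z:proj(c,p*[1,1,0]+[a*1e-3,l*1e-3,z*1e-3]).round(1)
print('nose front top',g(-14,-10,64),g(-14,10,64),'junction',g(14,0,64),'skirt f top edge',g(14,-16,78),g(14,16,78))
```

```text
19.15 [0.39993441 0.21264698 0.01898094] [3.14032230e+00 1.20213189e-03 3.14133449e+00] [-2.16770579 -2.21498688  7.76913804] 0.049431810172116356 81.06265100277597
215 ============================================+++*+++++++++++++++++++++++++=========================================================
218 ============================+======++**##%%%%%%%%%%%%%%%%%%%%%%%%%%%%%%%%%%###*+++===+============================================
221 ===========-:.:-====+=+===++**##%%%%%%%%%%%%%%%%%%%%%%%%%%%%%%%%%%%%%%%%%%%%%%%%%%%##**++===+=+=======-::::-======================
224 ==+==+++==-..:-==========+#%%%%%%%%%%%%%%%%%%%%%%%%%%%%%%%%%%%%%%%%%%%%%%%%%%%%%%%%%%%%%%%%##*+++=+=+==-:...==++++=+==============
227 =+=++=+==:..:-===========+#%%%%%%%%%%%%%%%%%%%%%%%%%%%%%%%%%%%%%%%%%%%%%%%%%%%%%%%%%%%%%%%%%%#+=++==+=+==-...-=++==+=++===========
230 +++++==-:..:=============+#%%%%%%%%%%%%%%%%%%%%%%%%%%%%%%%%%%%%%%%%%%%%%%%%%%%%%%%%%%%%%%%%%%*=========+==-. .:==++++++=-:...::--=
233 +=+++=-..:-============--+#%%%%%%%%%%%%%%%%%%%%%%%%%%%%%%%%%%%%%%%%%%%%%%%%%%%%%%%%%%%%%%%%%%*=-==+++======-. .:-=+=++++=
[... 3200 characters left out ...]
%%%%%#*+===============+======:. ........ ... .. 
308 ..... ..--:.......................::--==+*##%%%%%%%%%%%%%%%%%%%%%%%%%%%%%%%#*+++=-::........................:-:... .... ....... ..
311  ..... .... . . ........ ....... ... .......  ......::::--------:::........ ...  .. .............. ....  . ...... . ..... . ... ..
314 ............. .....  .... .... ... . ..... ..... ....  . .  . ....... .. . ..  . .... ....... ...   ...... . ............. ... ..:
317 ...... ...                           .  .                    .     .                .  .      .           . .....  ....  .... ..::
nose front top [229.4 248.4] [278.  248.4] junction [253.8 305.3] skirt f top edge [212.9 330.5] [294.7 330.3]
```

```bash
cat >> h.py <<'E'
MO=np.array([.5769,.0252,.1203])+.0005*NY
def rt(s): return MO-(s+1.8)*1e-3*AX-[0,0,.0202]
E
python3 - <<'E'
from h import *
R=Rd(-169);go([(rt(125)+[0,0,.06],R),(rt(125),R)])
E
```

```text
travel [-0.1316, -0.5274, -0.3533] dr [0.0015, 0.0017, -0.2448]
travel [-0.1314, -0.5276, -0.2033] dr [0.0015, 0.0017, -0.2448]
```

move_arm(travel=[[0,0,-0.02],[0,0,-0.12],[0,0,-0.24],[-0.02,-0.05,-0.353],[-0.05,-0.16,-0.353],[-0.08,-0.28,-0.353],[-0.11,-0.4,-0.353],[-0.131,-0.5,-0.353],[-0.131,-0.527,-0.3],[-0.131,-0.527,-0.203],[-0.131,-0.527,-0.203],[-0.131,-0.527,-0.203],[-0.131,-0.527,-0.203]], dr=[[0,0,0],[0,0,0],[0,0,0],[0,0,-0.1],[0,0,-0.2],[0,0,-0.245],[0,0,-0.245],[0,0,-0.245],[0,0,-0.245],[0,0,-0.245],[0,0,-0.245],[0,0,-0.245],[0,0,-0.245]], gripper=[0,0,0,0,0,0,0,0,0,0,0,0,0])

```text
t: 20.5
eef_pos: [0.4532, 0.0023, 0.1004]
tcp_rot: [3.141, 0.003, -2.948]
ft_force: [0.3, 0.6, -2.0]
grip_width: 0.0484
grasp_force: 83.8
```

Run:
```python
from h import *
s=env.state();print(s['t'],s['eef_pos'],s['tcp_rot'],s['ft_force'],s['grip_width'],s['grasp_force'])
R=Rd(-169);go([(rt(125),R),(rt(75),R),(rt(60),R),(rt(45),R),(rt(37),R)])
```

```text
20.5 [0.45319677 0.00228396 0.10039278] [ 3.14115221  0.00334317 -2.9484357 ] [ 0.27637037  0.6375537  -2.04587489] 0.04838214968597557 83.8299021489388
travel [0.0025, -0.0015, 0.0007] dr [0.0006, 0.0043, 0.0015]
travel [-0.1225, -0.0017, 0.0011] dr [0.0006, 0.0043, 0.0015]
travel [-0.16, -0.0017, 0.0013] dr [0.0006, 0.0043, 0.0015]
travel [-0.1975, -0.0018, 0.0014] dr [0.0006, 0.0043, 0.0015]
travel [-0.2175, -0.0018, 0.0015] dr [0.0006, 0.0043, 0.0015]
```

move_arm(travel=[[-0.05,-0.002,0.001],[-0.1,-0.002,0.001],[-0.14,-0.002,0.001],[-0.155,-0.002,0.001],[-0.165,-0.002,0.001],[-0.165,-0.002,0.001],[-0.165,-0.002,0.001]], dr=[[0,0.004,0.001],[0,0.004,0.001],[0,0.004,0.001],[0,0.004,0.001],[0,0.004,0.001],[0,0.004,0.001],[0,0.004,0.001]], gripper=[0,0,0,0,0,0,0])

```text
t: 21.2
eef_pos: [0.5162, 0.0133, 0.0985]
tcp_rot: [3.141, -0.003, -2.951]
ft_force: [-0.4, 0.7, -2.4]
grip_width: 0.0489
grasp_force: 83.9
```

Run:
```python
from h import *
import pickle
s=env.state();p=np.array(s['eef_pos']);print(s['t'],p,s['tcp_rot'],s['ft_force'],'s=',-(p-MO)@AX-.0018,'lat',(p-MO)@NY,'z',p[2]+.0202-MO[2])
R=Rd(-169);go([(rt(45),R),(rt(37),R)])
```

```text
21.2 [0.51618544 0.01333185 0.09852481] [ 3.14105523 -0.00330648 -2.95056349] [-0.39317083  0.68691799 -2.43006448] s= 0.06006361358363518 lat -0.0005652159011741379 z -0.0015751925847696663
travel [-0.0376, 0.0015, -0.0041] dr [0.0007, -0.0042, -0.0012]
travel [-0.0576, 0.0015, -0.0041] dr [0.0007, -0.0042, -0.0012]
```

move_arm(travel=[[0,0.0015,-0.004],[-0.01,0.0015,-0.004],[-0.02,0.0015,-0.004],[-0.03,0.0015,-0.004],[-0.038,0.0015,-0.004],[-0.038,0.0015,-0.004]], dr=[[0,-0.002,0],[0,-0.002,0],[0,-0.002,0],[0,-0.002,0],[0,-0.002,0],[0,-0.002,0]], gripper=[0,0,0,0,0,0])

```text
t: 21.8
eef_pos: [0.5323, 0.017, 0.0997]
tcp_rot: [3.141, -0.001, -2.951]
ft_force: [-0.4, 1.1, -2.1]
grip_width: 0.049
grasp_force: 83.9
```

Run:
```python
from h import *
s=env.state();p=np.array(s['eef_pos']);print(s['t'],p,s['tcp_rot'],s['ft_force'],s['moment'],'s=',-(p-MO)@AX-.0018,'lat',(p-MO)@NY,'z',p[2]+.0202-MO[2])
R=Rd(-169);go([(rt(45),R),(rt(37),R)])
```

```text
21.8 [0.53230025 0.01695124 0.09974677] [ 3.14126631e+00 -1.16325673e-03 -2.95062193e+00] [-0.41769256  1.12058291 -2.14066563] [ 0.02415513  0.00460986 -0.01539248] s= 0.0435542639824057 lat -8.71729308839708e-05 z -0.00035323396136331675
travel [0.0036, 0.0002, -0.0009] dr [0.0004, -0.0015, -0.0013]
travel [-0.0164, 0.0002, -0.0009] dr [0.0004, -0.0015, -0.0013]
```

move_arm(travel=[[-0.006,0,-0.001],[-0.01,0,-0.001],[-0.014,0,-0.001],[-0.018,0,-0.001],[-0.02,0,-0.001],[-0.02,0,-0.001]], dr=[[0,0,0],[0,0,0],[0,0,0],[0,0,0],[0,0,0],[0,0,0]], gripper=[0,0,0,0,0,0])

```text
t: 22.4
eef_pos: [0.5374, 0.0178, 0.0997]
tcp_rot: [3.141, -0.006, -2.951]
ft_force: [-4.4, -0.2, 0.3]
grip_width: 0.0494
grasp_force: 84.0
```

```bash
cat > st.py <<'E'
from h import *
s=env.state();p=np.array(s['eef_pos']);R=Ro.from_euler('xyz',s['tcp_rot']);q=p-R.apply([0,0,.0202])
print(s['t'],p,np.round(s['tcp_rot'],4),'F',np.round(s['ft_force'],2),'M',np.round(s['moment'],2),'grip s=',-(q-MO)@AX-.0018,'lat',(q-MO)@NY,'z',q[2]-MO[2],s['grip_width'])
E
python3 st.py
```

```text
22.4 [0.53738683 0.01780684 0.09972675] [ 3.1413 -0.0064 -2.951 ] F [-4.43 -0.16  0.33] M [-0.06  1.42  0.08] grip s= 0.03826817271599595 lat -0.0002245760022648968 z -0.00037367046586107844 0.0493875718995036
```

move_arm(travel=[[-0.004,0,0],[-0.006,0,0],[-0.006,0,0]], dr=[[0,0,0],[0,0,0],[0,0,0]], gripper=[0,0,0])

```text
t: 22.7
eef_pos: [0.5374, 0.0176, 0.0992]
tcp_rot: [3.141, -0.012, -2.951]
ft_force: [-9.5, -1.3, 1.9]
grip_width: 0.0489
grasp_force: 84.1
```

```bash
python3 st.py
```

```text
22.7 [0.53739119 0.01764113 0.09922008] [ 3.1414 -0.0118 -2.9513] F [-9.53 -1.29  1.94] M [-0.03  2.57  0.16] grip s= 0.03818647021230153 lat -0.00038494197907018346 z -0.0008813298707018719 0.04887481628443001
```

move_arm(travel=[[0.004,0,0],[0.004,0.0044,-0.0002],[0.004,0.0088,-0.0008],[0.004,0.013,-0.0017],[0.004,0.0173,-0.003],[0.004,0.0173,-0.003]], dr=[[0,0,0],[-0.111,0,0],[-0.222,0,0],[-0.333,0,0],[-0.444,0,0],[-0.444,0,0]], gripper=[0,0,0,0,0,0])

```text
t: 23.3
eef_pos: [0.536, 0.0243, 0.1002]
tcp_rot: [2.788, -0.01, -2.952]
ft_force: [-6.9, 1.0, -0.8]
grip_width: 0.0492
grasp_force: 83.9
```

```bash
python3 st.py
```

```text
23.3 [0.53604614 0.02432106 0.10015726] [ 2.7876 -0.0096 -2.9519] F [-6.86  1.02 -0.85] M [-0.48  1.57  0.81] grip s= 0.03830544630218714 lat -0.000569972186876129 z -0.0011960235044617268 0.049229345137897625
```

move_arm(travel=[[0.001,0.0044,-0.0002],[0.001,0.0088,-0.0008],[0.001,0.0115,-0.0014],[0.001,0.0115,-0.0014],[0.001,0.0115,-0.0014]], dr=[[-0.111,0,0],[-0.222,0,0],[-0.289,0,0],[-0.289,0,0],[-0.289,0,0]], gripper=[0,0,0,0,0])

```text
t: 23.8
eef_pos: [0.5351, 0.0302, 0.1035]
tcp_rot: [2.561, -0.007, -2.947]
ft_force: [-7.1, 4.2, 1.7]
grip_width: 0.049
grasp_force: 83.8
```

```bash
python3 st.py
```

```text
23.8 [0.5350893  0.03020542 0.10347165] [ 2.5614 -0.0067 -2.9472] F [-7.07  4.23  1.66] M [-0.11  1.16  1.27] grip s= 0.038147986238015456 lat 0.0013188454100586137 z 6.605907503733077e-05 0.048961923231357986
```

move_arm(travel=[[0,0.0015,0],[0,0.0025,0],[0,0.0025,0]], dr=[[-0.05,0,0],[-0.09,0,0],[-0.09,0,0]], gripper=[0,0,0])

```text
t: 24.1
eef_pos: [0.5348, 0.0308, 0.1043]
tcp_rot: [2.491, -0.006, -2.945]
ft_force: [-8.7, 5.3, 3.5]
grip_width: 0.0485
grasp_force: 85.8
```

```bash
python3 st.py
```

```text
24.1 [0.5347672  0.03078103 0.10431028] [ 2.4914 -0.0061 -2.9449] F [-8.66  5.31  3.52] M [-1.    1.2   1.78] grip s= 0.03833732841938209 lat 0.0007903769481066489 z 8.83811895481118e-05 0.048543848402236786
```

move_arm(travel=[[0.008,-0.0015,0],[0.008,-0.0015,0],[0.008,-0.0015,0],[0.008,-0.0015,0],[0.008,-0.0015,0],[0.03,-0.0015,0],[0.1,-0.0015,0],[0.2,-0.0015,0],[0.25,-0.0015,-0.1],[0.25,-0.0015,-0.25],[0.25,-0.0015,-0.25]], dr=[[-0.05,0,0],[-0.05,0,0],[-0.05,0,0],[-0.05,0,0],[-0.05,0,0],[-0.05,0,0],[-0.05,0,0],[-0.05,0,0],[0.2,0,0],[0.4,0,0],[0.8,0,0]], gripper=[0,1,1,1,1,1,1,1,1,1,1], grip_force=40)

```text
t: 25.2
eef_pos: [0.4543, -0.0516, 0.1892]
tcp_rot: [2.915, 0.01, -2.953]
ft_force: [0.1, -0.3, -0.6]
grip_width: 0.0856
grasp_force: 0.0
```

```bash
python3 st.py
python3 - <<'E'
from h import *
go([([.47,.01,.33],Rd(-169))])
E
```

```text
25.2 [ 0.454326   -0.051552    0.18915022] [ 2.9153  0.0104 -2.9533] F [ 0.14 -0.28 -0.58] M [-0.39 -0.02 -0.01] grip s= 0.13338870105561823 lat -0.05698497689810012 z 0.08853416321740203 0.08561180433511242
travel [-0.071, 0.219, -0.3102] dr [0.2881, 0.0137, -0.0032]
```

move_arm(travel=[[-0.02,0.08,-0.12],[-0.07,0.219,-0.31],[-0.07,0.219,-0.31],[-0.07,0.219,-0.31],[-0.07,0.219,-0.31],[-0.07,0.219,-0.31]], dr=[[0.14,0,0],[0.288,0.01,0],[0.288,0.01,0],[0.288,0.01,0],[0.288,0.01,0],[0.288,0.01,0]], gripper=[1,1,1,1,1,1])

```text
t: 25.8
eef_pos: [0.4671, 0.0115, 0.3234]
tcp_rot: [3.131, -0.012, -2.95]
ft_force: [-0.8, -0.1, -0.8]
grip_width: 0.0857
grasp_force: 0.0
```

Run:
```python
from h import *
s=env.state();print(s['t'],s['eef_pos'])
c=cam('wrist','wE')
G=cv2.cvtColor(c['pixels'],cv2.COLOR_BGR2GRAY);H=cv2.cvtColor(c['pixels'],cv2.COLOR_BGR2HSV);S=H[...,1]
def g(a,l,z): return proj(c,MO+a*1e-3*AX+l*1e-3*NY+[0,0,z*1e-3]).round(1)
q=g(-15,0,30).astype(int);x0=q[0]-52
for v in range(q[1]-44,q[1]+60,2): print(v,''.join(('B' if H[v,u,0]>15 and H[v,u,0]<33 else 'r') if S[v,u]>110 and G[v,u]>50 else ' .:-=+*#%@'[min(9,int(G[v,u])//26)] for u in range(x0,x0+104)))
r=lambda rad,th:(-rad*np.sin(np.radians(th)),rad*np.cos(np.radians(th)))
print('x0',x0)
for n,a in(('nose front',-51),('shoulder',-23),('skirt end',17)):
    R=27 if n=='nose front' else 42.2
    for th in(0,12,35-22.5,57.5): print(n,th,g(a,*r(R,th)))
print('ring rib at top/35', g(0,*r(42,0)),g(0,*r(42,35)),'collar top',g(30,*r(36,0)),g(30,*r(36,35)))
t=cam('top');H=cv2.cvtColor(t['pixels'],cv2.COLOR_BGR2HSV);print('thin die px',((H[195:208,328:346,0]>19)&(H[195:208,328:346,1]>110)).sum())
```

```text
25.8 [0.46712597 0.01152859 0.32342512]
197 ========================================================================================================
199 ========================================================================================================
201 ========================================================================================================
203 ==========================================++****#########***+++=========================================
205 =======================================+*##%%%%%%%%%%%%%%%%%%%#*========================================
207 ======================================+*##%%%%%%%%%%%%%%%%%%%%#*+===++++================================
209 ==================================+++++++***##%%%%%%%%%%%#####*++**####*================================
211 ==================================++#%%%%%#######**######%%%%%%%####%%#*+===============================
213 =================================+++#%%%%%%%%%%%%%%%%%%%%%%@%%%%%%%%%%#*+===============================
215 ==================================++#%%%%%%%%%%%%%%%%%%%%%%%%%%%%%##%##*+==
[... 4348 characters left out ...]
%%%%%#*==+**#*****###*#*********+========
297 ===========++++++**************+====+*#%%%%%%%%%%%%%%%%%%%%%%%%%%%%%#*+===+***#*##**#*##*******++=======
299 ==========++++++*************+=-==+=+*#%%%%%%%%%%%%%%%%%%%%%%%%%%%%%#++++===+*##*##*##**********+=======
x0 195
nose front 0 [247.  215.3]
nose front 12 [242.7 215.2]
nose front 12.5 [242.5 215.2]
nose front 57.5 [230.  211.9]
shoulder 0 [247.  240.6]
shoulder 12 [240.1 240.3]
shoulder 12.5 [239.8 240.3]
shoulder 57.5 [220.4 234. ]
skirt end 0 [247.3 268.6]
skirt end 12 [240.6 268.3]
skirt end 12.5 [240.3 268.3]
skirt end 57.5 [221.4 260.8]
ring rib at top/35 [247.2 256.9] [228.8 254. ] collar top [247.4 274.6] [232.3 271.9]
thin die px 40
```

```bash
python3 -c "
from h import *
print(env.job_done())"
```

```text
the job is handed in; nothing more can be done
None
```

I've handed in the job at about 26 s on the robot's clock, but no verdict came back: the thick die sits home in the barrel and the ring is pushed home and turned clockwise to its stop, about 35°; the thin die is still in the tray.

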